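Stack a stepped display base and hold it up level

ROBOT

A 6-joint arm with a two-finger parallel gripper is mounted at the origin on the work surface. World frame = base frame: x ahead of the robot, y to its left, z up, the work surface at z = 0. Lengths are in m, angles in degrees, forces in N, time in s.
With the tool pointing down it reaches from about 0.25 to 0.725 m from the base axis. Payload 9.7 kg.
Tool frame: the origin (TCP) lies on the centre line of the jaws, within the pads' length; the fingertips stand 19 mm ahead of it and the grasp point (between the pads) is the TCP; z points along the fingers, y is the direction in which the jaws open and shut (so a half turn about z gives the same grasp; the last joint's range is limited). The gripper opens to 85 mm and grips with 20 to 120 N. Pads are 22 mm wide; open, the fingers measure 114 mm over their backs; the gripper's body (76 mm by 85 mm) begins 54 mm behind the grasp point. The pads swing forward as they close: fully open they stand 13 mm farther back than shut.
Start: joints at [-63.999, 4.979, 10.078, 95.1, 0, 90], TCP at [0.241, -0.494, 0.25] pointing down, gripper open.
Joint ranges: [-179.16, 179.16], [-48.56, 103.87], [-65.8, 70.77], [-126.05, 130.52], [-82.76, 87.17], [-180, 180]. Speed limits (degrees/s): [127.2, 127.2, 147.25, 180, 180, 180].

INTERFACE

Orientations are given as [roll, pitch, yaw] about the fixed x, y, z axes, in that order (R = Rz(yaw) Ry(pitch) Rx(roll)).
In Python, from workcell import bot gives the robot as it stands.
- The arm moves only by the tool servo_tool, never from a script. Its argument "motion" is a list that holds one entry, the list of rows, each a list of 6 numbers: the shift along the tool's x, y, z in mm, then the turn, a rotation vector about the tool's x, y, z in rad. A call has 1 to 5 rows; each row shifts and turns the commanded pose from where the row before left it, along the tool's axes as they then stand; what a row does not reach is not made up. A row lasts 1/10 s, in which the tool goes at most 50 mm and 8.59 degrees, less where a joint would pass 70% of its speed; a pose out of reach is approached as far as the arm can. A call is refused whole if a number of a shift passes 50 or a number of a turn 0.15, either way. A call with a gripper value outside its range is refused whole. "gripper" is the finger opening in mm, from 0 to 85.4, set as the call begins (left out, the last holds). The fingers move at their own pace and stop on an object; "newtons" is the grip in N (left out, the last holds). Time passes only in rows, so rows that do not move let the fingers close. It gives the time, the measured TCP pose, the force and the opening at its end, in the units of the state.
- bot.get_obs(): the state, without advancing time (a new reading comes with each control period).
- bot.camera(name): name is "side" or "top" or "wrist"; returns a dict with "color" (420x560x3 uint8, red, green, blue), "fx", "fy", "cx", "cy" (pixels), "R" (3x3) and "t" (3): a world point X has camera coordinates R X + t. Camera axes: x right, y down, z forward; pixel columns grow to the right and rows downward; lengths in m; the calibration is good to about 2 mm. A picture is of the moment at which its call begins. There is no depth.
- bot.job_done(): hands the job in, once; it reports no verdict.
Trained networks look in a picture, given as the dict that the camera call returned (one of the last four; its "shot" number tells which), for a name from the list of things; names that differ only in an ending like _2 or _b are one class to them, and where a whole thing is asked for, a point or a joint stands for the part that bears it (a point fixed in the world has none). Each returns a list of dicts, best first, with "confidence" (0 to 1); they miss things now and then, are a little off and sometimes report something else, mostly with a low value. They report only what shows in the picture. A call takes as long as a camera call. They do not tell look-alikes from the thing itself.
- bot.look_for(picture, label): "rect" ([left, top, width, height] in pixels, round what is visible of it).
The state is a dict: "time": time; "q": joint angles; "qd": joint speeds; "joint_efforts": joint torques, N m; "ee_pos": TCP position; "tcp_rot": TCP orientation; "wrist_force": force on the tool from outside, world axes, zero at the start; "torque": the same for the moment, N m; "opening": finger opening in m.
Only numpy, scipy, OpenCV 4.12 (cv2) and the standard library are available. Lean on these libraries where they do the work, as an engineer would, in place of code of your own. Each camera call takes 0.05 s, during which the arm holds its last target.

TASK

Build the little stepped display base: lay the three round discs on the dark square wooden plinth as one centred stack, the largest first, then the middle one, then the small one with the dome on top, setting each down on its place and never dropping it. Then take the plinth itself by its sides, lift it with the stack straight up to about 15 cm above the table, level all the way, and finish while still holding it there, steady and level; leave everything else on the bench standing where it is.

Things in the scene. Friction and masses are not known exactly. Their poses are not given: they have to be found in the camera images.
- plinth: dark wooden square plinth, loose block 62 x 62 mm, 24 mm high, about 80 g, standing flat on the table at any yaw; x and y axes run square to its side faces; origin at the centre of its underside, z axis up
- ground: largest disc, cork, 52 mm across, 8 mm thick, about 16 g, lying flat on the table; origin at the centre of its underside, z axis up
- middle: middle disc, plywood, 44 mm across, 8 mm thick, about 14 g, lying flat on the table; origin at the centre of its underside, z axis up
- bunker: smallest disc, grey plastic, 36 mm across, 8 mm thick, with a low dome (20 mm across, 6 mm high) on its top, 14 mm high in all, about 14 g, lying flat on the table, dome up; origin at the centre of its underside, z axis up
- jar_a: bystander: small round glass paint jar, 32 mm across, 36 mm high; origin at the centre of its underside, z axis up
- jar_b: bystander: small round amber paint jar, 32 mm across, 36 mm high; origin at the centre of its underside, z axis up
- dropper: bystander: white dropper bottle, 27 mm across, 75 mm high; origin at the centre of its underside, z axis up
- tape: bystander: roll of masking tape lying flat, 80 mm across, 18 mm high; origin at the centre of its underside, z axis up
- brush: bystander: thin artist's paint brush lying on the table, about 170 mm long and 8 mm thick, along its own x axis; origin under its mid length
- sanding_block: bystander: black rubber sanding block 70 x 32 mm (along its x and y), 22 mm high; origin at the centre of its underside, z axis up
Things that resemble listed ones, but are neither listed nor needed, are in the scene too. Several things have the shape of the plinth; the one meant has the colours described above.

How it is judged:
By the outcome, as a careful person would: the job done as asked, in the order asked, and still so for the second after the job is handed in, while the arm keeps its last pose, push and grip.
It also fails if it takes over 70 s, if anything falls off the work surface, if the arm or the gripper's body presses on something with over 40 N, if the wrist force passes 120 N, or if a joint passes its speed limit or range.

## Working session

There is one attempt and no reset: what is moved stays moved. The work goes in short steps, Python scripts to look and compute and a tool call to move; the robot and the scene stay as the last step left them, time stands still between calls to the robot, and variables do not carry over. Pictures are saved under pics/ and viewed, and the job is handed in when it is done.

Besides the shell and the picture viewer there is one more tool, called after "Call:" as name(argument=value, ...) on one line, values as JSON. servo_tool: Moves the arm, as the interface text tells. Its arguments: {"type":"object","properties":{"motion":{"type":"array","items":{"type":"array","items":{"type":"array","items":{"type":"number"}}}},"gripper":{"type":"number"},"newtons":{"type":"number"}},"required":["motion"]}

```bash
ls; mkdir -p pics; python3 - <<'E'
from workcell import bot
import cv2
o=bot.get_obs();print(o)
for n in("top","side","wrist"):
    c=bot.camera(n);cv2.imwrite(f"pics/{n}0.png",c["color"][:,:,::-1]);print(n,c["fx"],c["cx"],c["cy"],c["R"],c["t"])
    for l in("plinth","ground","middle","bunker","jar_a","dropper","tape","brush","sanding_block"):
        print(l,[(d["rect"],round(d["confidence"],2)) for d in bot.look_for(c,l)])
E
```

```text
pics
{'time': 0.0, 'q': array([-6.40003799e+01,  5.01173350e+00,  1.00348367e+01,  9.50996094e+01,
       -4.77497488e-04,  8.99984832e+01]), 'qd': array([0.14475482, 0.07002988, 0.04741483, 0.00840449, 0.00682555,
       0.01493382]), 'joint_efforts': array([ 2.03728094e-03, -5.20386851e+01,  4.64804471e+01,  1.62442907e-02,
        1.16452793e-04,  2.88090272e-07]), 'ee_pos': array([ 0.24101061, -0.49415835,  0.2495804 ]), 'tcp_rot': array([-1.79923494e+02,  4.75471656e-04,  2.60011376e+01]), 'wrist_force': array([-0.24332109,  0.45998415,  0.48005596]), 'torque': array([-0.00476358, -0.0108609 , -0.04633907]), 'opening': 0.08540649015773986}
top 481.1968358711721 278.3327532372211 214.3330364578815 [[-2.04967682e-02 -9.99782551e-01 -3.83844807e-03]
 [-9.87399989e-01  2.08451610e-02 -1.56865359e-01]
 [ 1.56911262e-01  5.74850685e-04 -9.87612538e-01]] [-0.04699268  0.5506352   1.39608742]
plinth [([402.8, 209.6, 25.3, 34.2], 0.95), ([336.7, 255.5, 23.1, 23.2], 0.81), ([285.2, 188.4, 28.0, 29.9], 0.73), ([360.8, 205.2, 27.5, 23.5], 0.65), ([321.8, 212.7, 27.5, 30.4], 0.6)]
ground [([
[... 750 characters left out ...]
0.58)]
middle [([221.0, 136.1, 14.9, 11.1], 0.59)]
bunker [([280.6, 154.9, 20.7, 8.1], 0.6)]
jar_a [([319.4, 186.7, 11.2, 15.3], 0.6), ([196.8, 162.7, 14.1, 14.1], 0.58)]
dropper [([206.0, 333.3, 21.4, 31.5], 0.59)]
tape [([272.2, 115.5, 26.9, 21.1], 0.72)]
brush [([326.0, 232.3, 72.1, 27.2], 0.54)]
sanding_block [([195.8, 104.1, 25.4, 11.5], 0.54), ([226.7, 198.1, 19.8, 18.4], 0.16)]
wrist 320.80884825837484 275.41427318994397 208.69765788278707 [[ 0.43917987 -0.89839864  0.0009644 ]
 [-0.86436696 -0.42225042  0.27308303]
 [-0.2449302  -0.12076617 -0.96198998]] [-0.54942004 -0.03645561  0.37796148]
plinth []
ground []
middle []
bunker []
jar_a []
dropper []
tape []
brush []
sanding_block []
```

```bash
python3 - <<'E'
import cv2
t=cv2.imread("pics/top0.png");cv2.imwrite("pics/topz.png",cv2.resize(t[140:290,110:460],(798,342),interpolation=cv2.INTER_CUBIC))
s=cv2.imread("pics/side0.png");cv2.imwrite("pics/sidez.png",cv2.resize(s[80:420,130:430],(529,600),interpolation=cv2.INTER_CUBIC))
E
```

```text
(no output)
```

View pics/top0.png

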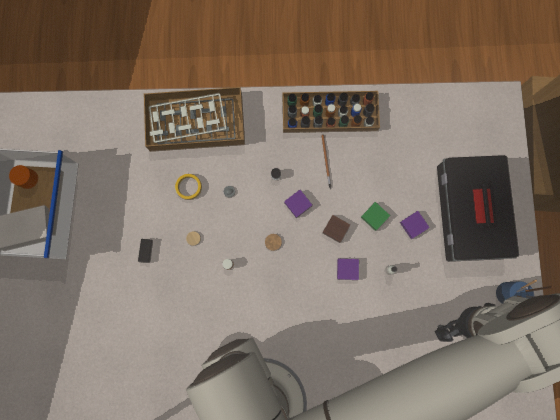

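View pics/topz.png

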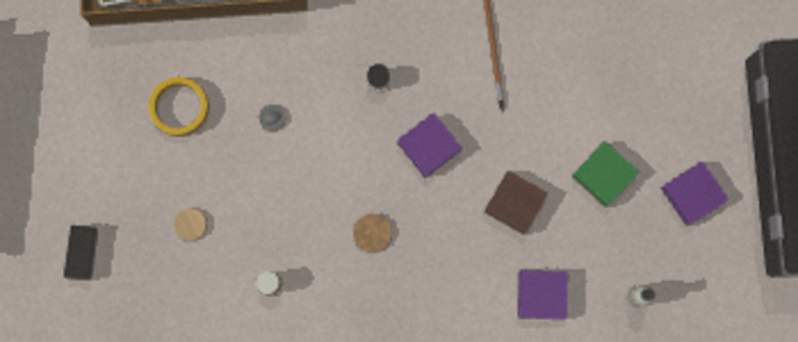

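View pics/sidez.png

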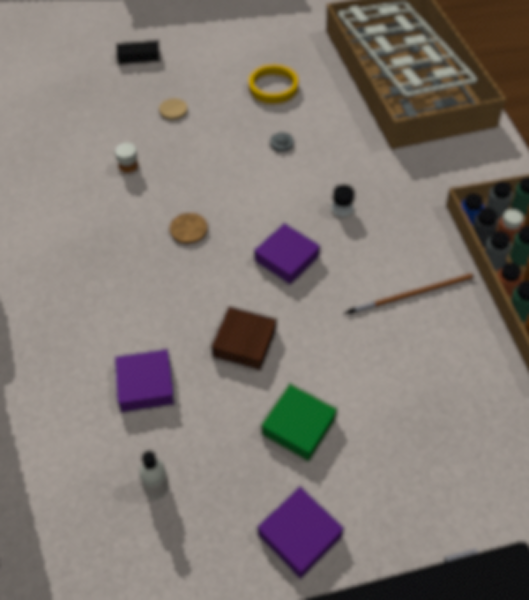

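The top view (560x420) shows five square blocks shaped like the plinth: purple at (298,204), (347,269) and (414,225), green at (375,216), and dark brown at (336,229). Only the brown one fits "dark wooden". The discs are cork (273,242), plywood (194,238) and grey dome (229,191). Next I'll measure them with colour segmentation in both views and check the plinth in a crop.

```bash
cat > h.py <<'E'
import numpy as np, cv2
from workcell import bot
def back(c,uv,z):
    d=c["R"].T@np.array([(uv[0]-c["cx"])/c["fx"],(uv[1]-c["cy"])/c["fy"],1.]); o=-c["R"].T@np.array(c["t"])
    return o+d*(z-o[2])/d[2]
def proj(c,P):
    p=np.asarray(P)@np.array(c["R"]).T+c["t"]; return np.c_[c["fx"]*p[:,0]/p[:,2]+c["cx"],c["fy"]*p[:,1]/p[:,2]+c["cy"]]
def shot(n,f): 
    c=bot.camera(n);cv2.imwrite(f"pics/{f}.png",c["color"][:,:,::-1]);return c
def grab(c,uv,r,shape,z0,z1,seed=1,thr=None):
    """foreground mask near uv by grabCut"""
    m=np.full(c["color"].shape[:2],cv2.GC_BGD,np.uint8)
    cv2.circle(m,(int(uv[0]),int(uv[1])),int(r),cv2.GC_PR_BGD,-1);cv2.circle(m,(int(uv[0]),int(uv[1])),int(r*.6),cv2.GC_PR_FGD,-1);cv2.circle(m,(int(uv[0]),int(uv[1])),max(2,int(r*.25)),cv2.GC_FGD,-1)
    b=np.zeros((1,65));f=np.zeros((1,65));cv2.grabCut(np.ascontiguousarray(c["color"]),m,None,b,f,5,cv2.GC_INIT_WITH_MASK)
    return ((m==1)|(m==3)).astype(np.uint8)
def hullmask(c,pts3,S=4):
    p=proj(c,pts3); h=cv2.convexHull((p*16*1).astype(np.float32)); 
    m=np.zeros(c["color"].shape[:2],np.uint8); cv2.fillConvexPoly(m,np.round(h).astype(np.int32),1,shift=4); return m
def cyl(x,y,d,z0,z1):
    a=np.linspace(0,2*np.pi,40);return np.vstack([np.c_[x+d/2*np.cos(a),y+d/2*np.sin(a),0*a+z] for z in(z0,z1)])
def sq(x,y,w,yaw,z0,z1):
    a=np.radians(yaw+45+90*np.arange(4));r=w/2**.5;return np.vstack([np.c_[x+r*np.cos(a),y+r*np.sin(a),0*a+z] for z in(z0,z1)])
def hullcent(c,pts):
    h=cv2.convexHull(proj(c,pts).astype(np.float32));M=cv2.moments(h);return np.array([M["m10"],M["m01"]])/M["m00"],M["m00"]
def maskcent(m,uv):
    n,l,s,ce=cv2.connectedComponentsWithStats(m);k=l[int(uv[1]),int(uv[0])];return ce[k],s[k,4],(l==k)
def locate(c,uv,r,fn):
    """fn(x,y)->pts; match silhouette centroid"""
    m=grab(c,uv,r,None,0,0);ce,a,mm=maskcent(m,uv)
    x=back(c,ce,.01)[:2]
    for _ in range(8):
        hc,ha=hullcent(c,fn(*x)); x=x+back(c,ce,.01)[:2]-back(c,hc,.01)[:2]
    return x,a/ha,mm
E
python3 - <<'E'
from h import *
t=shot("top","top1");s=shot("side","side1")
for n,u,v,r,f in(("plinth",(336,229),(269,271),22,lambda x,y:sq(x,y,.062,30,0,.024)),("ground",(273,242),(236,209),16,lambda x,y:cyl(x,y,.052,0,.008)),("middle",(194,238),(228,141),14,lambda x,y:cyl(x,y,.044,0,.008)),("bunker",(229,190),(289,160),12,lambda x,y:np.vstack([cyl(x,y,.036,0,.008),cyl(x,y,.008,.014,.014)]))):
    for c,w in((t,u),(s,v)):
        x,ra,mm=locate(c,w,r*(1 if c is t else 1.3),f);print(n,x.round(4),round(ra,2))
        if n=="plinth":
            cn=cv2.findContours(mm.astype(np.uint8),0,1)[0][0];print(cv2.minAreaRect(cn))
for n,u,z in(("green",(375,216),.024),("purple1",(298,204),.024),("p2",(347,269),.024),("p3",(414,225),.024),("drop",(391,269),.03),("jar",(276,173),.036),("jarb",(227,264),.036),("brushtip",(330,186),.004),("tape",(188,187),.018),("sand",(145,250),.022)):
    print(n,back(t,u,z).round(3))
cv2.imwrite("pics/crop.png",cv2.resize(np.hstack([t["color"][204:254,311:361],s["color"][246:296,244:294]])[:,:,::-1],None,fx=7,fy=7,interpolation=cv2.INTER_CUBIC))
E
```

```text
plinth [ 0.5074 -0.2442] 1.5
((339.7538146972656, 228.4307861328125), (27.783777236938477, 25.799224853515625), 29.744882583618164)
plinth [ 0.5048 -0.2335] 0.94
((267.4999694824219, 271.0), (32.37453079223633, 31.895614624023438), 16.699241638183594)
ground [ 0.4716 -0.0441] 1.21
ground [ 0.4707 -0.0452] 1.17
middle [0.4881 0.1985] 1.24
middle [0.4867 0.1991] 1.06
bunker [0.6312 0.0895] 1.27
bunker [0.6302 0.088 ] 1.14
green [ 0.541 -0.351  0.024]
purple1 [ 0.583 -0.119  0.024]
p2 [ 0.384 -0.259  0.024]
p3 [ 0.511 -0.467  0.024]
drop [ 0.381 -0.389  0.03 ]
jar [ 0.678 -0.054  0.036]
jarb [0.405 0.097 0.036]
brushtip [ 0.641 -0.22   0.004]
tape [0.645 0.218 0.018]
sand [0.453 0.344 0.022]
```

View pics/crop.png

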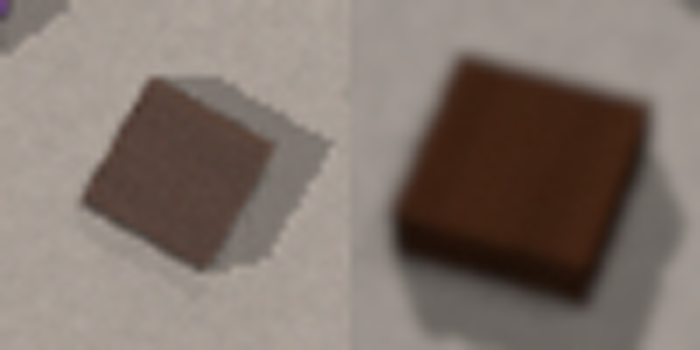

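The crop confirms the brown block as the plinth: top face corners at about (333,215), (350,225), (340,243) and (323,233) in the top view, so its yaw is about -30°. Its position is about (0.505,-0.234). The top-view mask also took in the shadow, so I trust the side view here. I'll go above it for a wrist view.

```bash
cat >> h.py <<'E'
from scipy.spatial.transform import Rotation as Ro
def plan(x,y,z,yaw,step=45,o=None,n=None):
    o=o or bot.get_obs();R=Ro.from_euler("xyz",o["tcp_rot"],degrees=True);T=Ro.from_euler("xyz",[180,0,yaw],degrees=True)
    d=(np.array([x,y,z])-o["ee_pos"])*1000; rv=(R.inv()*T).as_rotvec()
    n=n or max(1,int(np.ceil(max(np.linalg.norm(d)/step,np.linalg.norm(rv)/.14))))
    cur=R;rows=[]
    for i in range(n):
        s=cur.inv().apply(d/n); rows.append([*s.round(1),*(rv/n).round(4)]); cur=cur*Ro.from_rotvec(rv/n)
    print("from",o["ee_pos"].round(4),o["tcp_rot"].round(2),"n",n)
    for i in range(0,n,5): print([[[float(v) for v in r] for r in rows[i:i+5]]])
E
python3 - <<'E'
from h import *
c=bot.camera("wrist");o=bot.get_obs()
Rt=Ro.from_euler("xyz",o["tcp_rot"],degrees=True)
C=-c["R"].T@c["t"];print("cam in tool",Rt.inv().apply(C-o["ee_pos"]),"axis",Rt.inv().apply(c["R"][2]),"img right",Rt.inv().apply(c["R"][0]))
print(back(c,(280,210),0))
# view pose above plinth, yaw -30
plan(.505,-.234,.22,-30)
E
```

```text
cam in tool [ 0.06861829 -0.00099899 -0.12380623] axis [-0.27308834  0.00118993  0.96198822] img right [ 8.51653757e-04  9.99999142e-01 -9.95179816e-04]
[ 0.20808058 -0.51602633  0.        ]
from [ 0.2411 -0.4943  0.2503] [-180.   -0.   26.] n 9
[[[39.0, -13.1, 3.4, -0.0, 0.0, 0.1086], [37.4, -17.3, 3.4, -0.0, 0.0, 0.1086], [35.3, -21.2, 3.4, -0.0, 0.0, 0.1086], [32.8, -24.9, 3.4, -0.0, 0.0, 0.1086], [29.9, -28.4, 3.4, -0.0, 0.0, 0.1086]]]
[[[26.6, -31.4, 3.4, -0.0, 0.0, 0.1086], [23.1, -34.1, 3.4, -0.0, 0.0, 0.1086], [19.2, -36.4, 3.4, -0.0, 0.0, 0.1086], [15.2, -38.3, 3.4, -0.0, 0.0, 0.1086]]]
```

Call:
servo_tool(motion=[[[39,-13,3.4,0,0,0.1086],[37.4,-17.3,3.4,0,0,0.1086],[35.3,-21.2,3.4,0,0,0.1086],[32.8,-24.9,3.4,0,0,0.1086],[29.9,-28.4,3.4,0,0,0.1086]]])

```text
time: 2.15
ee_pos: [0.3888, -0.3486, 0.2333]
tcp_rot: [180.0, -0.0, -5.4]
wrist_force: [0.4, -0.5, 1.0]
opening: 0.0853
```

Call:
servo_tool(motion=[[[26.6,-31.4,3.4,0,0,0.1086],[23.1,-34.1,3.4,0,0,0.1086],[19.2,-36.4,3.4,0,0,0.1086],[15.2,-38.3,3.4,0,0,0.1086],[0,0,0,0,0,0]]])

```text
time: 2.65
ee_pos: [0.4952, -0.2544, 0.2187]
tcp_rot: [-178.9, 0.1, -27.6]
wrist_force: [-0.3, -0.1, -0.4]
opening: 0.0849
```

```bash
python3 - <<'E'
from h import *
o=bot.get_obs();print(o["time"],o["ee_pos"],o["tcp_rot"],o["q"].round(1))
c=shot("wrist","w1")
E
```

```text
2.65 [ 0.49519923 -0.2543871   0.21871237] [-1.78924511e+02  7.33148146e-02 -2.75542371e+01] [-27.7   5.4   7.   91.7   1.1 179.9]
```

View pics/w1.png

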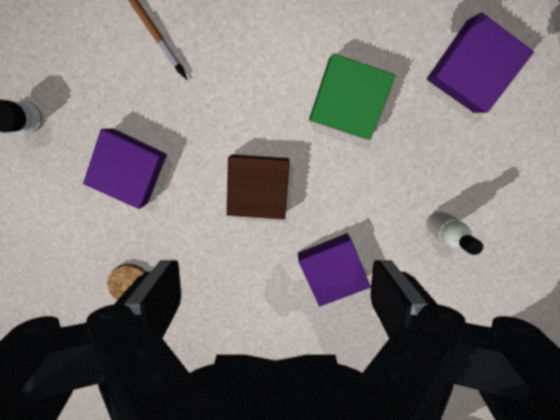

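The wrist view shows the plinth at (258,187), with the cork disc at (125,280). q6 has reached its 180° limit, so I'll use the equivalent tool yaw of about 60 for the plinth. Now I'll refine the plinth pose from this picture.

```bash
cat >> h.py <<'E'
from scipy.optimize import minimize
def fit(c,mask,fn,p0,scale):
    """fit params by silhouette edges: compare mask moments+IoU"""
    def f(p):
        m=hullmask(c,fn(*p)); i=(m&mask).sum();return 1-i/max(1,((m|mask)>0).sum())
    best=None
    r=minimize(f,p0,method="Nelder-Mead",options=dict(initial_simplex=np.vstack([p0]+[np.array(p0)+np.eye(len(p0))[k]*scale[k] for k in range(len(p0))]),xatol=1e-5,fatol=1e-5,maxiter=400))
    return r.x,1-r.fun
def satmask(c,uv,smin=70,vmax=255,box=None):
    h=cv2.cvtColor(np.ascontiguousarray(c["color"]),cv2.COLOR_RGB2HSV);m=((h[:,:,1]>=smin)&(h[:,:,2]<=vmax)).astype(np.uint8)
    return maskcent(m,uv)[2].astype(np.uint8)
def ov(c,masks,f,pts=()):
    im=c["color"][:,:,::-1].copy()
    for m in masks: cv2.drawContours(im,cv2.findContours(m,0,1)[0],-1,(0,255,0),1)
    for P in pts: cv2.polylines(im,[np.round(cv2.convexHull(proj(c,P).astype(np.float32))).astype(int)],True,(255,255,0),1)
    cv2.imwrite(f"pics/{f}.png",im)
E
python3 - <<'E'
from h import *
c=bot.camera("wrist")
h=cv2.cvtColor(np.ascontiguousarray(c["color"]),cv2.COLOR_RGB2HSV);print(h[187,258],h[187,300],h[280,125],h[100,60],h[215,258])
m=satmask(c,(258,187),90,110);print(m.sum())
fn=lambda x,y,a:sq(x,y,.062,a,0,.024)
p,i=fit(c,m,fn,[.505,-.234,-30],[.01,.01,8]);print(p,i)
m2=satmask(c,(125,280),90);print(m2.sum())
p2,i2=fit(c,m2,lambda x,y:cyl(x,y,.052,0,.008),[.471,-.045],[.01,.01]);print(p2,i2)
ov(c,[],"w1o",[fn(*p),cyl(*p2,.052,0,.008)])
s=bot.camera("side");ms=satmask(s,(269,271),90,110);p,i=fit(s,ms,fn,[.505,-.234,-30],[.01,.01,8]);print("side",p,i,ms.sum())
t=bot.camera("top");ms=satmask(t,(336,229),50,110);p,i=fit(t,ms,fn,[.505,-.234,-30],[.01,.01,8]);print("top",p,i,ms.sum())
print(bot.get_obs()["time"],bot.get_obs()["ee_pos"])
E
```

```text
[  9 159  61] [ 11  22 130] [ 16 124 162] [ 12  22 118] [  8 139  66]
3493
[  0.50501707  -0.23385942 -30.35295219] 0.8935789204400102
807
[ 0.46763982 -0.0413479 ] 0.5059561128526646
side [  0.50624919  -0.23108176 -27.67225817] 0.7937743190661478 816
top [  0.50583333  -0.22872222 -28.44444444] 0.608421052631579 293
2.85 [ 0.49303865 -0.2564414   0.21991834]
```

View pics/w1o.png

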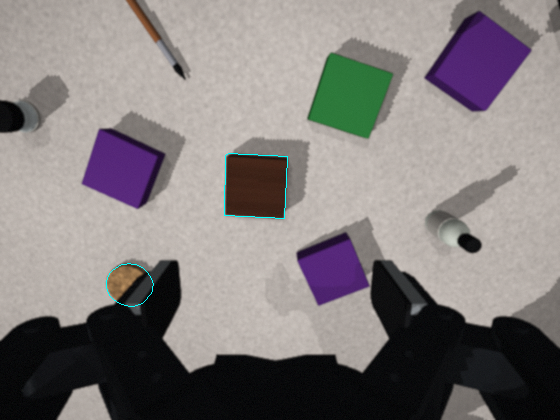

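The wrist fit lies tightly on the plinth outline at (0.505,-0.234), yaw -30.4. I have plenty of time, so I'll first squeeze the plinth lightly along both axes. That gives me its pose in the gripper's own frame.

```bash
python3 - <<'E'
from h import *
plan(.505,-.234,.11,59.65)
E
```

```text
from [ 0.493  -0.2564  0.2199] [-1.7899e+02  2.0000e-02 -2.7940e+01] n 11
[[[0.0, -2.1, 10.0, -0.0013, -0.0012, -0.139], [0.3, -2.1, 10.0, -0.0013, -0.0012, -0.139], [0.6, -2.1, 10.0, -0.0013, -0.0012, -0.139], [0.9, -2.0, 10.0, -0.0013, -0.0012, -0.139], [1.2, -1.8, 10.0, -0.0013, -0.0012, -0.139]]]
[[[1.5, -1.7, 10.0, -0.0013, -0.0012, -0.139], [1.7, -1.5, 10.0, -0.0013, -0.0012, -0.139], [1.9, -1.2, 10.0, -0.0013, -0.0012, -0.139], [2.0, -1.0, 10.0, -0.0013, -0.0012, -0.139], [2.2, -0.7, 10.0, -0.0013, -0.0012, -0.139]]]
[[[2.3, -0.4, 10.0, -0.0013, -0.0012, -0.139]]]
```

Call:
servo_tool(motion=[[[0,-2.1,10,-0.0013,-0.0012,-0.139],[0.3,-2.1,10,-0.0013,-0.0012,-0.139],[0.6,-2.1,10,-0.0013,-0.0012,-0.139],[0.9,-2,10,-0.0013,-0.0012,-0.139],[1.2,-1.8,10,-0.0013,-0.0012,-0.139]]])

```text
time: 3.35
ee_pos: [0.4983, -0.2465, 0.1699]
tcp_rot: [-179.5, -0.2, 12.2]
wrist_force: [0.4, 0.4, -0.1]
opening: 0.0853
```

Call:
servo_tool(motion=[[[1.5,-1.7,10,-0.0013,-0.0012,-0.139],[1.7,-1.5,10,-0.0013,-0.0012,-0.139],[1.9,-1.2,10,-0.0013,-0.0012,-0.139],[2,-1,10,-0.0013,-0.0012,-0.139],[2.2,-0.7,10,-0.0013,-0.0012,-0.139]]])

```text
time: 3.85
ee_pos: [0.5038, -0.2362, 0.12]
tcp_rot: [-180.0, -0.1, 52.0]
wrist_force: [0.5, -0.7, 0.0]
opening: 0.0855
```

Call:
servo_tool(motion=[[[2.3,-0.4,10,-0.0013,-0.0012,-0.139],[0,0,0,0,0,0],[0,0,0,0,0,0]]])

```text
time: 4.15
ee_pos: [0.5052, -0.2339, 0.1105]
tcp_rot: [180.0, -0.0, 59.5]
wrist_force: [-0.6, 0.1, -0.3]
opening: 0.0852
```

```bash
python3 - <<'E'
from h import *
plan(.505,-.234,.022,59.65,step=30)
c=shot("wrist","w2")
m=satmask(c,(270,240),90,110);print(m.sum())
fn=lambda x,y,a:sq(x,y,.062,a,0,.024)
p,i=fit(c,m,fn,[.505,-.234,-30],[.01,.01,8]);print(p,i)
ov(c,[],"w2o",[fn(*p)])
E
```

```text
from [ 0.5052 -0.2339  0.1105] [ 1.7998e+02 -2.0000e-02  5.9460e+01] n 3
[[[-0.1, -0.0, 29.5, 0.0001, -0.0001, -0.0011], [-0.1, -0.0, 29.5, 0.0001, -0.0001, -0.0011], [-0.1, -0.0, 29.5, 0.0001, -0.0001, -0.0011]]]
7698
[  0.50502286  -0.23393897 -30.47271591] 0.9205931595312127
```

View pics/w2o.png

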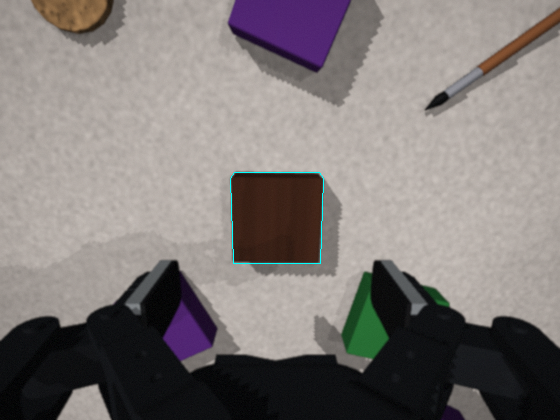

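Two wrist views at yaws 87° apart agree within 0.2 mm, so the plinth is at (0.5050,-0.2339), yaw -30.4. The squeeze isn't needed. I'll keep tool yaw at 60 and go over the cork disc.

```bash
python3 - <<'E'
from h import *
plan(.471,-.045,.11,59.6)
E
```

```text
from [ 0.5054 -0.2339  0.1107] [ 1.7995e+02 -3.0000e-02  5.9490e+01] n 5
[[[29.1, -25.1, 0.1, 0.0002, -0.0001, -0.0004], [29.1, -25.1, 0.1, 0.0002, -0.0001, -0.0004], [29.1, -25.1, 0.1, 0.0002, -0.0001, -0.0004], [29.1, -25.1, 0.1, 0.0002, -0.0001, -0.0004], [29.1, -25.1, 0.1, 0.0002, -0.0001, -0.0004]]]
```

Call:
servo_tool(motion=[[[29.1,-25.1,0,0,0,0],[29.1,-25.1,0,0,0,0],[29.1,-25.1,0,0,0,0],[29.1,-25.1,0,0,0,0],[29.1,-25.1,0,0,0,0]]], gripper=66)

```text
time: 4.7
ee_pos: [0.4702, -0.0435, 0.111]
tcp_rot: [179.9, -0.1, 59.5]
wrist_force: [-0.4, 0.1, 0.1]
opening: 0.066
```

Call:
servo_tool(motion=[[[0,0,0,0,0,0],[0,0,0,0,0,0]]])

```text
time: 4.9
ee_pos: [0.4707, -0.0441, 0.1109]
tcp_rot: [179.9, -0.1, 59.7]
wrist_force: [-0.1, -1.1, 0.5]
opening: 0.0657
```

```bash
cat >> h.py <<'E'
def disc(f,d,guess,seed,smin=90,lo=None,dome=False):
    c=shot("wrist",f)
    uv=proj(c,[[*guess,.008]])[0] if seed is None else seed
    m=satmask(c,uv,smin) if lo is None else maskcent(lo(c),uv)[2].astype(np.uint8)
    fn=lambda x,y:cyl(x,y,d,0,.008)
    p,i=fit(c,m,fn,list(guess),[.008,.008]);print("disc",p.round(4),"iou",round(i,3),"area",m.sum(),"uv",uv)
    ov(c,[m],f+"o",[fn(*p)]);return p
E
python3 - <<'E'
from h import *
p=disc("w3",.052,(.471,-.045),None,60)
plan(*p,.0175,59.6,step=25)
E
```

```text
disc [ 0.4696 -0.0415] iou 0.939 area 3691 uv [277.29032564 215.87795151]
from [ 0.4708 -0.0448  0.1107] [ 1.7992e+02 -4.0000e-02  5.9690e+01] n 4
[[[0.5, -0.7, 23.3, 0.0003, -0.0002, 0.0004], [0.5, -0.7, 23.3, 0.0003, -0.0002, 0.0004], [0.6, -0.7, 23.3, 0.0003, -0.0002, 0.0004], [0.6, -0.7, 23.3, 0.0003, -0.0002, 0.0004]]]
```

View pics/w3o.png

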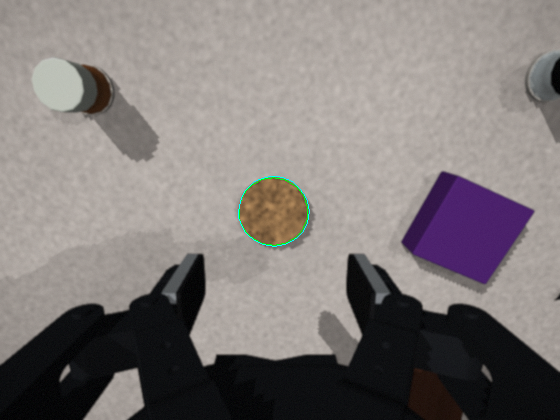

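The disc outline sits on the cork disc, centre pixel (274,212). Descending.

Call:
servo_tool(motion=[[[0.5,-0.7,23.3,0,0,0],[0.5,-0.7,23.3,0,0,0],[0.6,-0.7,23.3,0,0,0],[0.6,-0.7,15,0,0,0],[0,0,0,0,0,0]]])

```text
time: 5.45
ee_pos: [0.468, -0.0421, 0.0232]
tcp_rot: [-179.8, 0.1, 59.6]
wrist_force: [-0.4, -0.2, -0.3]
opening: 0.0661
```

Call:
servo_tool(motion=[[[0,0,4,0,0,0],[0,0,4,0,0,0],[0,0,0,0,0,0]]])

```text
time: 5.75
ee_pos: [0.4694, -0.0414, 0.0173]
tcp_rot: [180.0, -0.0, 59.7]
wrist_force: [-0.1, 0.0, -0.8]
opening: 0.066
```

```bash
python3 - <<'E'
from h import *
plan(.4696,-.0415,.0175,59.6,step=25)
shot("wrist","w4")
E
```

```text
from [ 0.4694 -0.0414  0.0173] [ 1.7998e+02 -4.0000e-02  5.9730e+01] n 1
[[[-0.0, 0.3, -0.2, 0.0004, -0.0006, 0.0023]]]
```

View pics/w4.png

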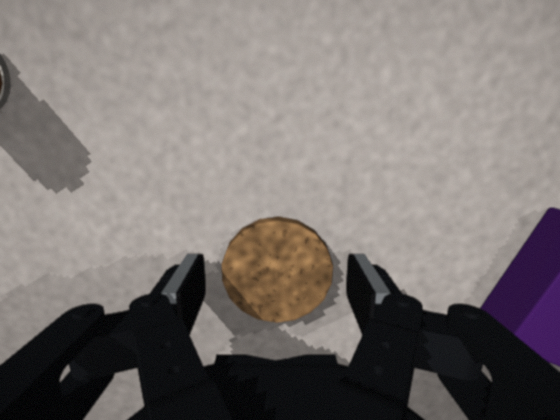

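The disc sits between the pads (222–332 px, pads at 205 and 348). I'll close gently.

Call:
servo_tool(motion=[[[0,0,0,0,0,0],[0,0,0,0,0,0],[0,0,0,0,0,0],[0,0,0,0,0,0],[0,0,0,0,0,0]]], gripper=45, newtons=25)

```text
time: 6.3
ee_pos: [0.4694, -0.0411, 0.0179]
tcp_rot: [179.9, -0.0, 59.8]
wrist_force: [-1.9, -1.2, 5.7]
opening: 0.05
```

```bash
python3 - <<'E'
from h import *
o=bot.get_obs();print(o["ee_pos"],o["opening"],o["wrist_force"])
disc("w5",.052,(.4696,-.0415),None,60)
E
```

```text
[ 0.46942788 -0.04110637  0.01788959] 0.04999002286577978 [-1.8906598  -1.19872236  5.71150611]
disc [ 0.4682 -0.0407] iou 0.914 area 9590 uv [278.15058788 274.59189455]
```

View pics/w5o.png

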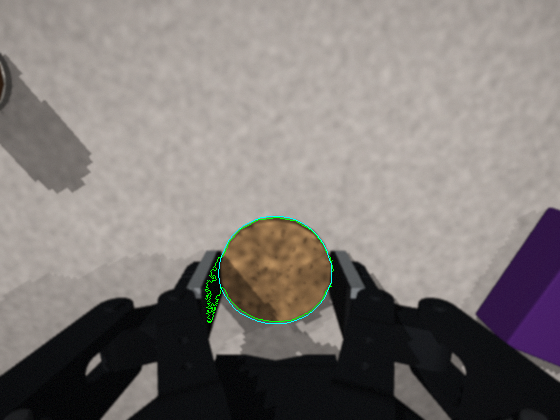

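The grip holds: opening 50 mm, disc centred within about 1 mm. The tips appear to be just brushing the table, with 5.7 N upward. Lifting.

Call:
servo_tool(motion=[[[0,0,-5,0,0,0],[0,0,-15,0,0,0],[0,0,-30,0,0,0],[0,0,-25,0,0,0],[0,0,0,0,0,0]]])

```text
time: 6.85
ee_pos: [0.471, -0.0412, 0.0959]
tcp_rot: [179.7, -0.2, 59.8]
wrist_force: [0.9, -0.0, -0.6]
opening: 0.0503
```

```bash
python3 - <<'E'
from h import *
o=bot.get_obs();print(o["ee_pos"],o["opening"],o["wrist_force"])
c=shot("wrist","w6")
plan(.5050,-.2339,.095,59.6,step=38)
E
```

```text
[ 0.47095823 -0.04118356  0.0959076 ] 0.0503027730296446 [ 0.85782644 -0.03453308 -0.56565505]
from [ 0.4702 -0.0411  0.094 ] [ 1.7982e+02 -1.1000e-01  5.9780e+01] n 6
[[[-24.8, 21.2, -0.2, 0.0005, -0.0003, 0.0005], [-24.8, 21.2, -0.2, 0.0005, -0.0003, 0.0005], [-24.8, 21.2, -0.2, 0.0005, -0.0003, 0.0005], [-24.8, 21.2, -0.2, 0.0005, -0.0003, 0.0005], [-24.8, 21.2, -0.2, 0.0005, -0.0003, 0.0005]]]
[[[-24.8, 21.2, -0.2, 0.0005, -0.0003, 0.0005]]]
```

View pics/w6.png

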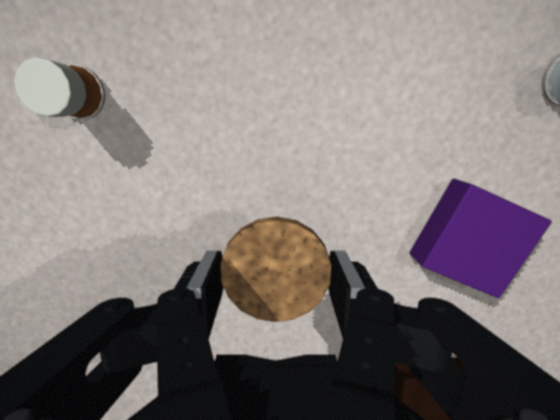

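The cork disc is lifted level, centred at (276,268). Moving over the plinth.

Call:
servo_tool(motion=[[[-24.8,21.2,0,0,0,0],[-24.8,21.2,0,0,0,0],[-24.8,21.2,0,0,0,0],[-24.8,21.2,0,0,0,0],[-24.8,21.2,0,0,0,0]]])

```text
time: 7.4
ee_pos: [0.4979, -0.2027, 0.091]
tcp_rot: [-179.9, -0.0, 59.8]
wrist_force: [-0.1, 0.4, -0.1]
opening: 0.0504
```

Call:
servo_tool(motion=[[[-24.8,21.2,0,0,0,0],[0,0,0,0,0,0],[0,0,15,0,0,0],[0,0,15,0,0,0],[0,0,0,0,0,0]]])

```text
time: 7.9
ee_pos: [0.5024, -0.232, 0.0584]
tcp_rot: [-179.7, -0.0, 59.8]
wrist_force: [-0.5, 0.8, -1.3]
opening: 0.0506
```

```bash
python3 - <<'E'
from h import *
o=bot.get_obs();print(o["ee_pos"],o["opening"],o["wrist_force"])
c=shot("wrist","w7")
plan(.5050,-.2339,.046,59.6,step=10)
ov(c,[],"w7o",[sq(.505,-.2339,.062,-30.4,0,.024)])
E
```

```text
[ 0.50240646 -0.23200119  0.05842072] 0.05060372711743915 [-0.51638219  0.83231064 -1.30053225]
from [ 0.503  -0.2323  0.0599] [-1.798e+02 -1.000e-02  5.984e+01] n 2
[[[-0.2, 1.3, 7.0, -0.0018, -0.0001, 0.0021], [-0.2, 1.3, 7.0, -0.0018, -0.0001, 0.0021]]]
```

View pics/w7o.png

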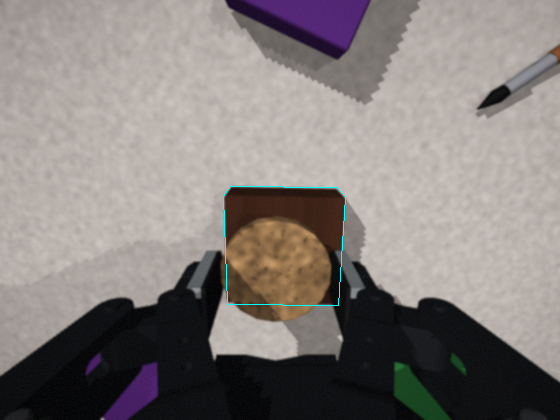

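The disc is over the plinth. Descending slowly, with the xy correction.

Call:
servo_tool(motion=[[[0,1.3,7,0,0,0],[0,1.3,5,0,0,0],[0,0,0,0,0,0],[0,0,0,0,0,0],[0,0,0,0,0,0]]])

```text
time: 8.45
ee_pos: [0.5065, -0.2351, 0.0503]
tcp_rot: [180.0, -0.0, 59.8]
wrist_force: [0.5, 0.2, -0.1]
opening: 0.0503
```

```bash
python3 - <<'E'
from h import *
for _ in range(3): bot.camera("side")
o=bot.get_obs();print(o["ee_pos"],o["opening"],o["wrist_force"])
plan(.5050,-.2339,.043,59.6,step=10)
E
```

```text
[ 0.506479   -0.23506533  0.05028068] 0.049990533960625104 [ 0.15030451  0.32629132 -0.50359847]
from [ 0.5065 -0.2351  0.0503] [ 1.7998e+02 -3.0000e-02  5.9770e+01] n 1
[[[0.3, -1.9, 7.3, 0.0004, -0.0005, 0.003]]]
```

Call:
servo_tool(motion=[[[0.3,-1.9,3,0,0,0],[0,0,3,0,0,0],[0,0,0,0,0,0],[0,0,0,0,0,0],[0,0,0,0,0,0]]])

```text
time: 9.1
ee_pos: [0.5049, -0.2338, 0.0441]
tcp_rot: [180.0, -0.0, 59.8]
wrist_force: [-0.5, -0.1, 0.2]
opening: 0.0504
```

Call:
servo_tool(motion=[[[0,0,1,0,0,0],[0,0,0,0,0,0],[0,0,0,0,0,0]]])

```text
time: 9.4
ee_pos: [0.5049, -0.2338, 0.043]
tcp_rot: [-180.0, -0.0, 59.8]
wrist_force: [0.2, -0.5, -0.2]
opening: 0.0503
```

Call:
servo_tool(motion=[[[0,0,1,0,0,0],[0,0,0,0,0,0],[0,0,0,0,0,0]]])

```text
time: 9.7
ee_pos: [0.5049, -0.2337, 0.042]
tcp_rot: [180.0, -0.0, 59.8]
wrist_force: [0.9, -0.4, 0.1]
opening: 0.0505
```

Call:
servo_tool(motion=[[[0,0,0.5,0,0,0],[0,0,0,0,0,0],[0,0,0,0,0,0]]])

```text
time: 10.0
ee_pos: [0.5049, -0.2338, 0.042]
tcp_rot: [180.0, -0.0, 59.8]
wrist_force: [-1.9, 0.5, 6.1]
opening: 0.0502
```

Contact at z = 0.042 with 6 N, as expected. Releasing.

Call:
servo_tool(motion=[[[0,0,0,0,0,0],[0,0,0,0,0,0],[0,0,0,0,0,0],[0,0,-10,0,0,0],[0,0,-25,0,0,0]]], gripper=62)

```text
time: 10.5
ee_pos: [0.5037, -0.2332, 0.0753]
tcp_rot: [-179.8, -0.0, 59.8]
wrist_force: [-0.2, -0.0, -0.1]
opening: 0.062
```

Call:
servo_tool(motion=[[[0,0,-33,0,0,0],[0,0,0,0,0,0],[0,0,0,0,0,0],[0,0,0,0,0,0]]])

```text
time: 10.9
ee_pos: [0.5046, -0.2336, 0.1089]
tcp_rot: [-179.9, -0.0, 59.8]
wrist_force: [-1.0, 0.3, 0.2]
opening: 0.0621
```

```bash
cat >> h.py <<'E'
def plinthfit(c,g=(.505,-.2339,-30.4)):
    uv=proj(c,[[g[0]+.026*np.cos(np.radians(g[2]))*1.15-.026*np.sin(np.radians(g[2]))*-1.0,g[1],.024]])
    h=cv2.cvtColor(np.ascontiguousarray(c["color"]),cv2.COLOR_RGB2HSV)
    H=hullmask(c,sq(g[0],g[1],.085,g[2],0,.024))
    m=(((h[:,:,1]>=60))&(H>0)).astype(np.uint8)
    return fit(c,m,lambda x,y,a:sq(x,y,.062,a,0,.024),list(g),[.005,.005,4])
def discfit(c,d,z,th,g,sel):
    m=(sel(c)>0)&(hullmask(c,cyl(*g,d*1.35,z,z+th))>0);m=m.astype(np.uint8)
    n,l,s,ce=cv2.connectedComponentsWithStats(m);m=(l==1+np.argmax(s[1:,4])).astype(np.uint8)
    return (*fit(c,m,lambda x,y:cyl(x,y,d,z,z+th),list(g),[.004,.004]),m)
def hsv(c): return cv2.cvtColor(np.ascontiguousarray(c["color"]),cv2.COLOR_RGB2HSV)
cork=lambda c:((hsv(c)[:,:,1]>60)&(hsv(c)[:,:,2]>85))
E
python3 - <<'E'
from h import *
print(bot.get_obs()["ee_pos"])
c=shot("wrist","w8")
p,i=plinthfit(c);print("plinth",p,i)
q,j,m=discfit(c,.052,.024,.008,(.505,-.2339),cork);print("disc",q,j)
ov(c,[m],"w8o",[sq(p[0],p[1],.062,p[2],0,.024),cyl(*q,.052,.024,.032)])
plan(.488,.198,.11,59.6)
E
```

```text
[ 0.50455736 -0.23363332  0.10886694]
plinth [  0.50459871  -0.23473974 -30.1980957 ] 0.9343683839096684
disc [ 0.50343034 -0.23384327] 0.9416133690942852
from [ 0.5044 -0.2336  0.1086] [-1.7991e+02 -2.0000e-02  5.9770e+01] n 10
[[[36.5, -23.1, -0.1, -0.0002, -0.0, 0.0003], [36.5, -23.2, -0.1, -0.0002, -0.0, 0.0003], [36.5, -23.2, -0.1, -0.0002, -0.0, 0.0003], [36.4, -23.2, -0.1, -0.0002, -0.0, 0.0003], [36.4, -23.2, -0.1, -0.0002, -0.0, 0.0003]]]
[[[36.4, -23.2, -0.1, -0.0002, -0.0, 0.0003], [36.4, -23.2, -0.1, -0.0002, -0.0, 0.0003], [36.4, -23.2, -0.1, -0.0002, -0.0, 0.0003], [36.4, -23.2, -0.1, -0.0002, -0.0, 0.0003], [36.4, -23.2, -0.1, -0.0002, -0.0, 0.0003]]]
```

View pics/w8o.png

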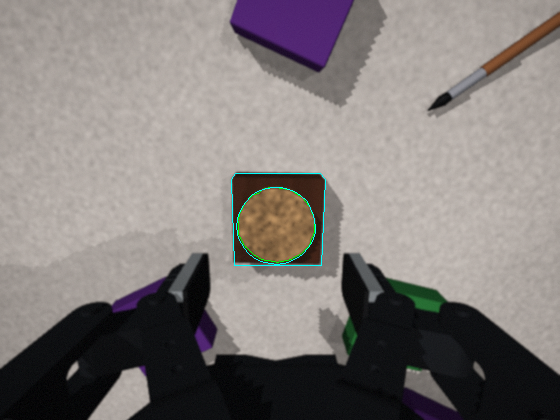

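The disc is set down flat. The camera puts it about 1.3 mm off along the jaw axis, which is acceptable, and I'll compensate by about 1 mm on the next ones. Now the plywood disc.

Call:
servo_tool(motion=[[[36.5,-23.2,0,0,0,0],[36.5,-23.2,0,0,0,0],[36.5,-23.2,0,0,0,0],[36.4,-23.2,0,0,0,0],[36.4,-23.2,0,0,0,0]]], gripper=60)

```text
time: 11.45
ee_pos: [0.4955, -0.0163, 0.1087]
tcp_rot: [-179.9, 0.0, 59.8]
wrist_force: [0.7, -0.5, 0.2]
opening: 0.0601
```

Call:
servo_tool(motion=[[[36.4,-23.2,0,0,0,0],[36.4,-23.2,0,0,0,0],[36.4,-23.2,0,0,0,0],[36.4,-23.2,0,0,0,0],[36.4,-23.2,0,0,0,0]]])

```text
time: 11.95
ee_pos: [0.4869, 0.1994, 0.1088]
tcp_rot: [-180.0, 0.0, 59.8]
wrist_force: [0.5, -1.2, -0.6]
opening: 0.0601
```

Call:
servo_tool(motion=[[[0,0,0,0,0,0],[0,0,0,0,0,0],[0,0,0,0,0,0],[0,0,0,0,0,0]]])

```text
time: 12.35
ee_pos: [0.4879, 0.1966, 0.1095]
tcp_rot: [-180.0, 0.0, 59.7]
wrist_force: [0.2, 0.5, 0.0]
opening: 0.06
```

```bash
python3 - <<'E'
from h import *
p=disc("w9",.044,(.488,.199),None,50)
plan(*p,.0185,59.7,step=25)
E
```

```text
disc [0.4856 0.2018] iou 0.941 area 2722 uv [275.2276875  212.77554751]
from [0.4879 0.1966 0.1096] [-1.7999e+02 -1.0000e-02  5.9670e+01] n 4
[[[0.8, -1.1, 22.8, -0.0, -0.0, -0.0001], [0.8, -1.1, 22.8, -0.0, -0.0, -0.0001], [0.8, -1.1, 22.8, -0.0, -0.0, -0.0001], [0.8, -1.1, 22.8, -0.0, -0.0, -0.0001]]]
```

View pics/w9o.png

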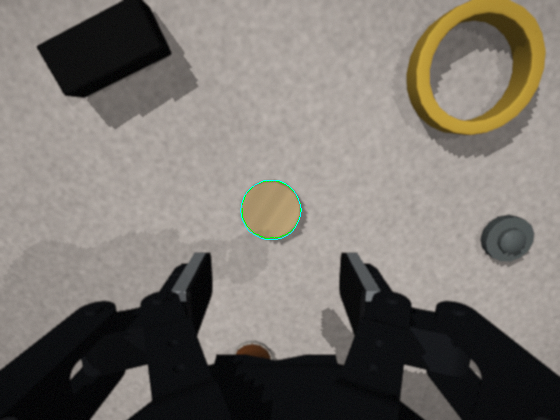

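Call:
servo_tool(motion=[[[0.8,-1.1,22.8,0,0,0],[0.8,-1.1,22.8,0,0,0],[0.8,-1.1,22.8,0,0,0],[0.8,-1.1,14.5,0,0,0],[0,0,0,0,0,0]]])

```text
time: 12.9
ee_pos: [0.4846, 0.2018, 0.0249]
tcp_rot: [-179.9, 0.1, 59.7]
wrist_force: [-0.2, 0.2, 0.2]
opening: 0.0601
```

Call:
servo_tool(motion=[[[0,0,3,0,0,0],[0,0,3,0,0,0],[0,0,0,0,0,0],[0,0,0,0,0,0]]])

```text
time: 13.3
ee_pos: [0.486, 0.2029, 0.0214]
tcp_rot: [180.0, -0.1, 59.8]
wrist_force: [0.3, -0.0, -0.1]
opening: 0.0599
```

```bash
python3 - <<'E'
from h import *
plan(.4856,.2018,.0205,59.7,step=25)
shot("wrist","w10")
E
```

```text
from [0.486  0.2029 0.0214] [ 1.7997e+02 -7.0000e-02  5.9770e+01] n 1
[[[-1.1, 0.2, 0.9, 0.0005, -0.0011, 0.0013]]]
```

View pics/w10.png

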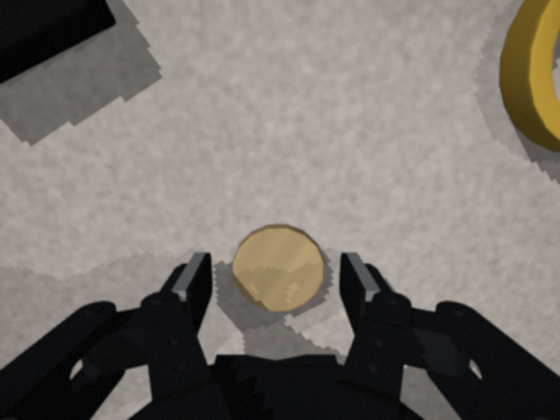

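The plywood disc is between the pads, 233–323 px. I'll shift by -1 mm in x and close.

Call:
servo_tool(motion=[[[-1,0,1,0,0,0],[0,0,0,0,0,0]]])

```text
time: 13.55
ee_pos: [0.4851, 0.2019, 0.0198]
tcp_rot: [-180.0, -0.0, 59.8]
wrist_force: [-0.8, 0.8, -0.6]
opening: 0.0603
```

Call:
servo_tool(motion=[[[0,0,0,0,0,0],[0,0,0,0,0,0],[0,0,0,0,0,0],[0,0,0,0,0,0],[0,0,0,0,0,0]]], gripper=37, newtons=25)

```text
time: 14.05
ee_pos: [0.4852, 0.2019, 0.0201]
tcp_rot: [180.0, -0.0, 59.8]
wrist_force: [-2.8, -1.9, 6.2]
opening: 0.0422
```

```bash
python3 - <<'E'
from h import *
o=bot.get_obs();print(o["ee_pos"],o["opening"],o["wrist_force"])
disc("w11",.044,(.4856,.2018),None,50)
E
```

```text
[0.48519542 0.20194035 0.0201236 ] 0.042203290927551956 [-2.81398607 -1.88496741  6.1896391 ]
disc [0.4843 0.2029] iou 0.887 area 6958 uv [278.36016425 271.66345398]
```

View pics/w11o.png

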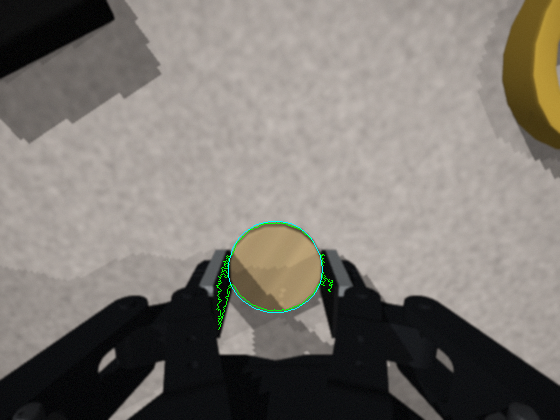

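The grip is good at 42.2 mm. The camera consistently puts the jaw centre about 1.2 mm toward tool -y, so I'll aim the TCP at (0.5051,-0.2350) to centre this disc.

Call:
servo_tool(motion=[[[0,0,-5,0,0,0],[0,0,-15,0,0,0],[0,0,-30,0,0,0],[0,0,-30,0,0,0],[0,0,0,0,0,0]]])

```text
time: 14.6
ee_pos: [0.4872, 0.2027, 0.1052]
tcp_rot: [179.7, -0.4, 59.8]
wrist_force: [0.4, 0.5, 0.5]
opening: 0.0424
```

```bash
python3 - <<'E'
from h import *
o=bot.get_obs();print(o["ee_pos"],o["opening"],o["wrist_force"])
c=shot("wrist","w12")
plan(.5051,-.2350,.1,59.7,step=44)
E
```

```text
[0.48719319 0.20274402 0.10522307] 0.04243893521205087 [0.43104    0.46816825 0.52039922]
from [0.4865 0.2025 0.1029] [179.84  -0.24  59.77] n 10
[[[-36.9, 23.6, 0.2, 0.0003, -0.0004, 0.0001], [-36.9, 23.6, 0.2, 0.0003, -0.0004, 0.0001], [-36.9, 23.6, 0.2, 0.0003, -0.0004, 0.0001], [-36.9, 23.6, 0.2, 0.0003, -0.0004, 0.0001], [-36.8, 23.7, 0.2, 0.0003, -0.0004, 0.0001]]]
[[[-36.8, 23.7, 0.2, 0.0003, -0.0004, 0.0001], [-36.8, 23.7, 0.3, 0.0003, -0.0004, 0.0001], [-36.8, 23.7, 0.3, 0.0003, -0.0004, 0.0001], [-36.8, 23.7, 0.3, 0.0003, -0.0004, 0.0001], [-36.8, 23.7, 0.3, 0.0003, -0.0004, 0.0001]]]
```

View pics/w12.png

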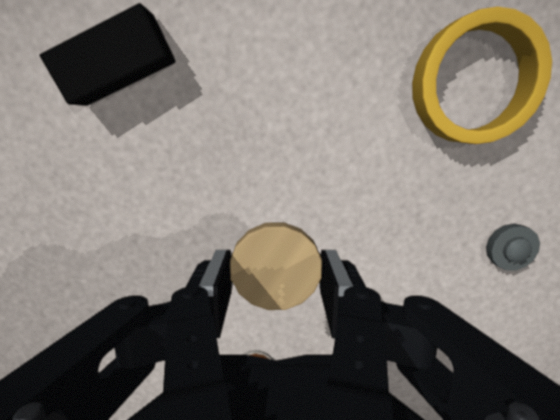

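The plywood disc is held level, centred at (276,266). Carrying it across.

Call:
servo_tool(motion=[[[-36.9,23.6,0,0,0,0],[-36.9,23.6,0,0,0,0],[-36.9,23.6,0,0,0,0],[-36.9,23.6,0,0,0,0],[-36.8,23.7,0,0,0,0]]])

```text
time: 15.15
ee_pos: [0.4938, -0.0185, 0.0994]
tcp_rot: [-180.0, -0.0, 59.8]
wrist_force: [0.6, 0.4, -0.2]
opening: 0.042
```

Call:
servo_tool(motion=[[[-36.8,23.7,0,0,0,0],[-36.8,23.7,0,0,0,0],[-36.8,23.7,0,0,0,0],[-36.8,23.7,0,0,0,0],[-36.8,23.7,0,0,0,0]]])

```text
time: 15.65
ee_pos: [0.5036, -0.2373, 0.0992]
tcp_rot: [-180.0, -0.0, 59.8]
wrist_force: [0.6, 0.1, 0.2]
opening: 0.0423
```

Call:
servo_tool(motion=[[[0,0,0,0,0,0],[0,0,15,0,0,0],[0,0,17,0,0,0],[0,0,0,0,0,0],[0,0,0,0,0,0]]])

```text
time: 16.15
ee_pos: [0.5037, -0.2343, 0.0669]
tcp_rot: [-179.9, -0.0, 59.9]
wrist_force: [0.7, 0.2, -0.0]
opening: 0.0421
```

Call:
servo_tool(motion=[[[0,0,0,0,0,0],[0,0,0,0,0,0],[0,0,0,0,0,0]]])

```text
time: 16.45
ee_pos: [0.5044, -0.2354, 0.0682]
tcp_rot: [179.9, -0.0, 59.8]
wrist_force: [0.4, -0.3, -0.0]
opening: 0.0419
```

```bash
python3 - <<'E'
from h import *
o=bot.get_obs();print(o["ee_pos"],o["opening"],o["wrist_force"])
c=shot("wrist","w13")
plan(.5051,-.2350,.056,59.7,step=44)
E
```

```text
[ 0.50443218 -0.23542698  0.06824554] 0.04186242969051951 [ 0.36138316 -0.30314403 -0.0086277 ]
from [ 0.5044 -0.2355  0.0681] [ 1.7995e+02 -3.0000e-02  5.9780e+01] n 1
[[[0.8, 0.4, 12.1, 0.0008, -0.0006, 0.0015]]]
```

View pics/w13.png

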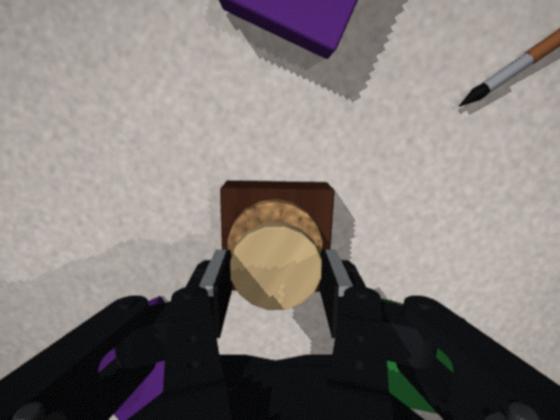

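The plywood disc is above the cork disc and aligned left to right. Lowering.

Call:
servo_tool(motion=[[[0.8,0.4,6,0,0,0],[0,0,5,0,0,0],[0,0,2,0,0,0],[0,0,0,0,0,0],[0,0,0,0,0,0]]])

```text
time: 17.0
ee_pos: [0.5048, -0.235, 0.0546]
tcp_rot: [-180.0, -0.0, 59.8]
wrist_force: [0.2, -0.3, -0.1]
opening: 0.0424
```

Call:
servo_tool(motion=[[[0,0,1,0,0,0],[0,0,0,0,0,0],[0,0,0,0,0,0]]])

```text
time: 17.3
ee_pos: [0.5049, -0.235, 0.0537]
tcp_rot: [180.0, -0.0, 59.8]
wrist_force: [0.0, 0.1, -1.1]
opening: 0.0419
```

Call:
servo_tool(motion=[[[0,0,1,0,0,0],[0,0,0,0,0,0],[0,0,0,0,0,0]]])

```text
time: 17.6
ee_pos: [0.5048, -0.235, 0.0526]
tcp_rot: [-180.0, -0.0, 59.8]
wrist_force: [-0.0, -0.7, -0.6]
opening: 0.0422
```

Call:
servo_tool(motion=[[[0,0,0.6,0,0,0],[0,0,0,0,0,0],[0,0,0,0,0,0]]])

```text
time: 17.9
ee_pos: [0.5049, -0.235, 0.0522]
tcp_rot: [180.0, -0.0, 59.8]
wrist_force: [-0.9, 0.8, 1.4]
opening: 0.0423
```

Call:
servo_tool(motion=[[[0,0,0.5,0,0,0],[0,0,0,0,0,0],[0,0,0,0,0,0]]])

```text
time: 18.2
ee_pos: [0.5049, -0.235, 0.0521]
tcp_rot: [180.0, -0.0, 59.8]
wrist_force: [-1.5, 0.9, 6.2]
opening: 0.0425
```

Contact with 6 N at 0.052, as predicted. Releasing and rising.

Call:
servo_tool(motion=[[[0,0,0,0,0,0],[0,0,0,0,0,0],[0,0,0,0,0,0],[0,0,-10,0,0,0],[0,0,-25,0,0,0]]], gripper=55)

```text
time: 18.7
ee_pos: [0.5037, -0.2345, 0.0853]
tcp_rot: [-179.8, -0.0, 59.8]
wrist_force: [0.5, -0.2, 0.9]
opening: 0.0549
```

Call:
servo_tool(motion=[[[0,0,-25,0,0,0],[0,0,0,0,0,0],[0,0,0,0,0,0],[0,0,0,0,0,0]]])

```text
time: 19.1
ee_pos: [0.5045, -0.2349, 0.1109]
tcp_rot: [-179.9, -0.0, 59.8]
wrist_force: [-0.6, 0.1, -0.4]
opening: 0.055
```

```bash
python3 - <<'E'
from h import *
c=shot("wrist","w14")
p,i=plinthfit(c);print("plinth",p,i)
q,j,m=discfit(c,.052,.024,.008,(.504,-.234),cork);print("ground",q,j)
ply=lambda c:((hsv(c)[:,:,1]>50)&(hsv(c)[:,:,2]>150))
r,k,m2=discfit(c,.044,.032,.008,(.5045,-.234),ply);print("middle",r,k,hsv(c)[225,277])
ov(c,[],"w14o",[sq(p[0],p[1],.062,p[2],0,.024),cyl(*q,.052,.024,.032),cyl(*r,.044,.032,.04)])
plan(.63,.09,.11,59.7,step=44)
E
python3 -c "
import cv2;i=cv2.imread('pics/w14o.png')[130:330,180:380];cv2.imwrite('pics/w14z.png',cv2.resize(i,(600,600),interpolation=2))"
```

```text
plinth [  0.5049106   -0.23473932 -31.02874017] 0.9356494746895893
ground [ 0.50392712 -0.23384546] 0.9405111018014244
middle [ 0.50327563 -0.23503113] 0.8832214765100671 [ 20  93 178]
from [ 0.5044 -0.2349  0.1106] [-1.7992e+02 -2.0000e-02  5.9770e+01] n 8
[[[43.0, -6.9, 0.1, -0.0002, -0.0, 0.0002], [43.0, -6.9, 0.1, -0.0002, -0.0, 0.0002], [43.0, -6.9, 0.1, -0.0002, -0.0, 0.0002], [43.0, -6.9, 0.1, -0.0002, -0.0, 0.0002], [43.0, -6.9, 0.1, -0.0002, -0.0, 0.0002]]]
[[[43.0, -6.9, 0.1, -0.0002, -0.0, 0.0002], [43.0, -6.9, 0.1, -0.0002, -0.0, 0.0002], [43.0, -6.9, 0.1, -0.0002, -0.0, 0.0002]]]
```

View pics/w14z.png

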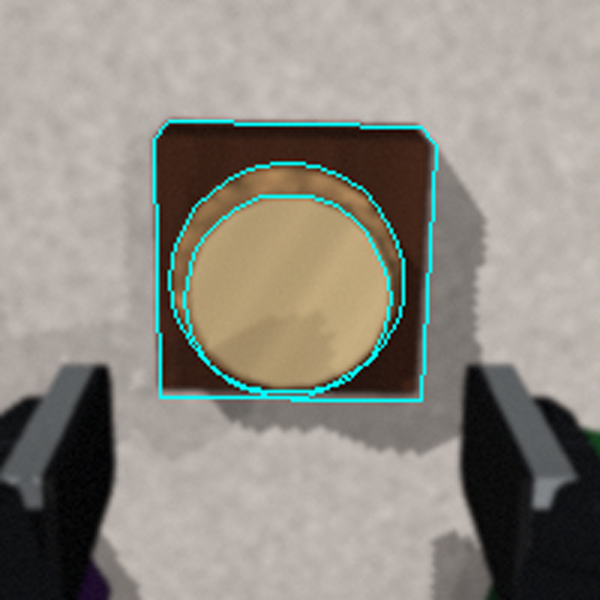

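The plywood disc is seated on the cork, within about 1 mm. Now the small dome disc.

Call:
servo_tool(motion=[[[43,-6.9,0,0,0,0],[43,-6.9,0,0,0,0],[43,-6.9,0,0,0,0],[43,-6.9,0,0,0,0],[43,-6.9,0,0,0,0]]], gripper=52)

```text
time: 19.65
ee_pos: [0.5832, -0.0302, 0.1108]
tcp_rot: [-179.9, 0.0, 59.8]
wrist_force: [0.2, -0.3, 1.2]
opening: 0.0522
```

Call:
servo_tool(motion=[[[43,-6.9,0,0,0,0],[43,-6.9,0,0,0,0],[43,-6.9,0,0,0,0],[0,0,0,0,0,0],[0,0,0,0,0,0]]])

```text
time: 20.15
ee_pos: [0.6299, 0.0908, 0.1104]
tcp_rot: [-179.9, 0.1, 59.9]
wrist_force: [-0.0, 0.3, -0.1]
opening: 0.0522
```

Call:
servo_tool(motion=[[[0,0,0,0,0,0],[0,0,0,0,0,0]]])

```text
time: 20.35
ee_pos: [0.63, 0.0887, 0.1116]
tcp_rot: [-180.0, -0.0, 59.7]
wrist_force: [0.5, -0.2, -0.3]
opening: 0.052
```

```bash
python3 - <<'E'
from h import *
c=shot("wrist","w15");print(bot.look_for(c,"bunker")[:2])
h=hsv(c);u=proj(c,[[.631,.089,.008]])[0];print(u,h[int(u[1]),int(u[0])],h[100,300])
E
```

```text
[{'rect': [253.5, 186.9, 45.6, 45.4], 'confidence': 0.82}]
[277.67142627 213.76983354] [85 17 90] [ 12  18 181]
```

View pics/w15.png

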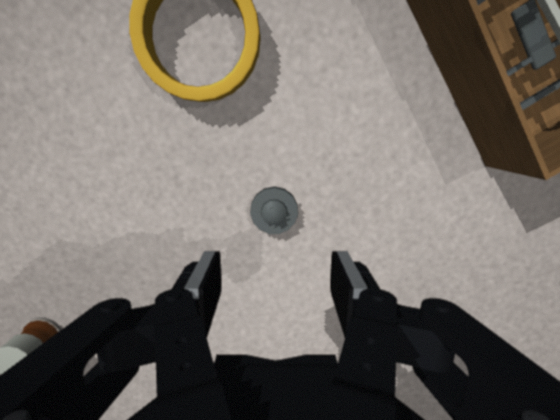

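```bash
python3 - <<'E'
from h import *
sel=lambda c:(hsv(c)[:,:,0]>50)&(hsv(c)[:,:,0]<125)&(hsv(c)[:,:,2]<120)&(hsv(c)[:,:,2]>35)
c=bot.camera("wrist")
p,i,m=discfit(c,.036,0,.008,(.631,.09),sel);print(p,i,m.sum())
ov(c,[m],"w16o",[cyl(*p,.036,0,.008)])
im=cv2.imread("pics/w16o.png")[150:270,215:335];cv2.imwrite("pics/w16z.png",cv2.resize(im,(480,480),interpolation=2))
plan(*p,.0215,59.7,step=25)
E
```

```text
[0.62927    0.09119247] 0.8814699792960663 1703
from [0.6302 0.089  0.1119] [ 1.7999e+02 -3.0000e-02  5.9700e+01] n 4
[[[0.3, -0.5, 22.6, 0.0, -0.0001, -0.0], [0.3, -0.5, 22.6, 0.0, -0.0001, -0.0], [0.3, -0.5, 22.6, 0.0, -0.0001, -0.0], [0.4, -0.5, 22.6, 0.0, -0.0001, -0.0]]]
```

View pics/w16z.png

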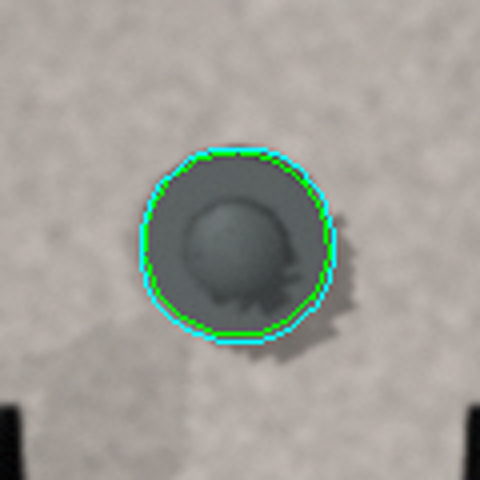

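The fit matches the grey disc, centre about (275,210) px. Descending.

Call:
servo_tool(motion=[[[0.3,-0.5,22.6,0,0,0],[0.3,-0.5,22.6,0,0,0],[0.3,-0.5,22.6,0,0,0],[0.4,-0.5,16,0,0,0],[0,0,3,0,0,0]]])

```text
time: 21.0
ee_pos: [0.6281, 0.0917, 0.0228]
tcp_rot: [-179.9, 0.1, 59.7]
wrist_force: [0.3, -0.1, -0.7]
opening: 0.0521
```

Call:
servo_tool(motion=[[[0,0,1.5,0,0,0],[0,0,0,0,0,0],[0,0,0,0,0,0],[0,0,0,0,0,0]]])

```text
time: 21.4
ee_pos: [0.6298, 0.0922, 0.0244]
tcp_rot: [179.9, -0.1, 59.8]
wrist_force: [0.9, -0.2, 0.1]
opening: 0.0519
```

```bash
python3 - <<'E'
from h import *
plan(.62927,.0912,.0225,59.7,step=25)
shot("wrist","w17")
E
```

```text
from [0.6298 0.0922 0.0244] [ 1.7994e+02 -8.0000e-02  5.9770e+01] n 1
[[[-1.1, 0.1, 1.9, 0.0011, -0.0013, 0.0013]]]
```

View pics/w17.png

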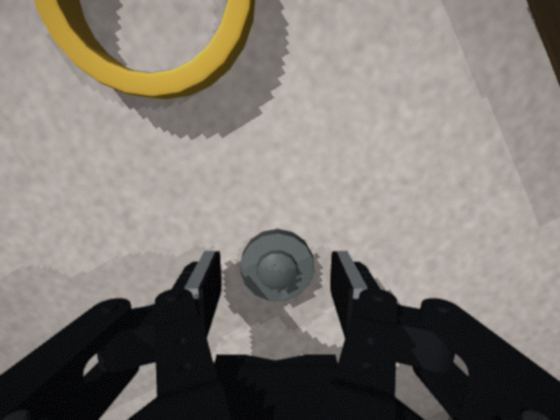

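The grey disc lies between the pads, 241–314 px. Closing.

Call:
servo_tool(motion=[[[-1,0,1.9,0,0,0],[0,0,0,0,0,0],[0,0,0,0,0,0]]])

```text
time: 21.75
ee_pos: [0.6287, 0.0912, 0.0214]
tcp_rot: [-180.0, -0.0, 59.8]
wrist_force: [-0.5, -0.5, -0.3]
opening: 0.0521
```

Call:
servo_tool(motion=[[[0,0,0,0,0,0],[0,0,0,0,0,0],[0,0,0,0,0,0],[0,0,0,0,0,0],[0,0,0,0,0,0]]], gripper=29, newtons=25)

```text
time: 22.25
ee_pos: [0.6288, 0.0913, 0.0217]
tcp_rot: [180.0, -0.0, 59.8]
wrist_force: [-1.2, 1.2, 4.6]
opening: 0.0338
```

```bash
python3 - <<'E'
from h import *
sel=lambda c:(hsv(c)[:,:,0]>50)&(hsv(c)[:,:,0]<125)&(hsv(c)[:,:,2]<120)&(hsv(c)[:,:,2]>45)
o=bot.get_obs();print(o["ee_pos"],o["opening"],o["wrist_force"])
c=shot("wrist","w18");p,i,m=discfit(c,.036,0,.008,(.629,.091),sel);print(p,i,m.sum())
ov(c,[m],"w18o",[cyl(*p,.036,0,.008)])
E
```

```text
[0.62883322 0.09128897 0.02172831] 0.03383959477188128 [-1.15055098  1.16574589  4.60531968]
[0.62795335 0.09151944] 0.894315971471796 4142
```

View pics/w18o.png

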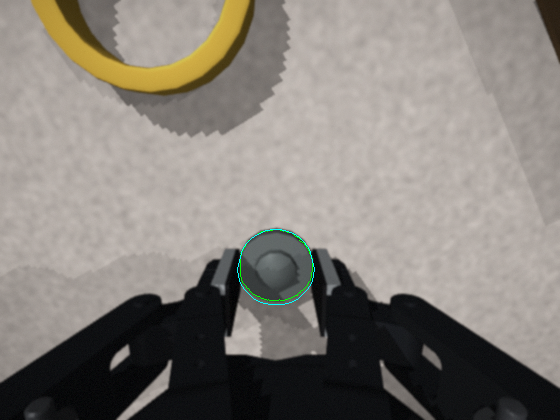

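Gripped and centred. Lifting and carrying to TCP (0.5051,-0.2348).

Call:
servo_tool(motion=[[[0,0,-5,0,0,0],[0,0,-15,0,0,0],[0,0,-30,0,0,0],[0,0,-35,0,0,0],[0,0,0,0,0,0]]])

```text
time: 22.8
ee_pos: [0.6311, 0.0916, 0.1132]
tcp_rot: [179.6, -0.3, 59.8]
wrist_force: [0.2, 0.7, 0.1]
opening: 0.034
```

```bash
python3 - <<'E'
from h import *
o=bot.get_obs();print(o["ee_pos"],o["opening"],o["wrist_force"])
c=shot("wrist","w19")
plan(.5051,-.2348,.106,59.7,step=44)
E
```

```text
[0.63105891 0.09156447 0.11319373] 0.034045551612635415 [0.22404428 0.68581852 0.07451251]
from [0.6303 0.0915 0.1105] [179.74  -0.23  59.77] n 8
[[[-43.1, 7.0, 0.4, 0.0006, -0.0005, 0.0002], [-43.1, 7.0, 0.4, 0.0006, -0.0005, 0.0002], [-43.1, 7.0, 0.5, 0.0006, -0.0005, 0.0002], [-43.1, 7.0, 0.5, 0.0006, -0.0005, 0.0002], [-43.1, 7.0, 0.5, 0.0006, -0.0005, 0.0002]]]
[[[-43.1, 7.0, 0.5, 0.0006, -0.0005, 0.0002], [-43.1, 7.0, 0.5, 0.0006, -0.0005, 0.0002], [-43.1, 7.1, 0.5, 0.0006, -0.0005, 0.0002]]]
```

View pics/w19.png

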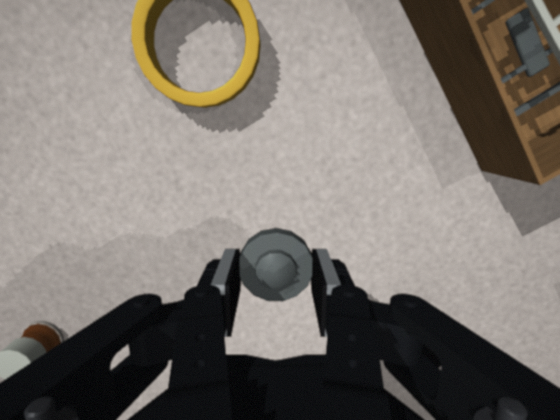

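The dome disc is held level at (276,265).

Call:
servo_tool(motion=[[[-43.1,7,0,0,0,0],[-43.1,7,0,0,0,0],[-43.1,7,0,0,0,0],[-43.1,7,0,0,0,0],[-43.1,7,0,0,0,0]]])

```text
time: 23.35
ee_pos: [0.5494, -0.1139, 0.106]
tcp_rot: [-180.0, -0.0, 59.8]
wrist_force: [0.2, 0.2, 0.2]
opening: 0.0341
```

Call:
servo_tool(motion=[[[-43.1,7,0,0,0,0],[-43.1,7,0,0,0,0],[-43.1,7.1,0,0,0,0],[0,0,0,0,0,0],[0,0,0,0,0,0]]])

```text
time: 23.85
ee_pos: [0.503, -0.2356, 0.106]
tcp_rot: [-180.0, -0.0, 59.6]
wrist_force: [0.2, 0.4, 0.3]
opening: 0.0339
```

Call:
servo_tool(motion=[[[0,0,14,0,0,0],[0,0,14,0,0,0],[0,0,0,0,0,0],[0,0,0,0,0,0],[0,0,0,0,0,0]]])

```text
time: 24.35
ee_pos: [0.5039, -0.2345, 0.0785]
tcp_rot: [180.0, -0.0, 59.8]
wrist_force: [0.3, 0.1, 0.8]
opening: 0.034
```

```bash
python3 - <<'E'
from h import *
for _ in range(3):c=bot.camera("wrist")
cv2.imwrite("pics/w20.png",c["color"][:,:,::-1])
o=bot.get_obs();print(o["ee_pos"],o["opening"],o["wrist_force"])
plan(.5051,-.2348,.064,59.7,step=44)
E
```

```text
[ 0.50396877 -0.23486117  0.07880797] 0.03439910045816726 [ 0.26631103 -0.26478938 -0.41600309]
from [ 0.504  -0.2349  0.0788] [ 1.7996e+02 -3.0000e-02  5.9790e+01] n 1
[[[0.6, 0.9, 14.8, 0.0008, -0.0006, 0.0016]]]
```

View pics/w20.png

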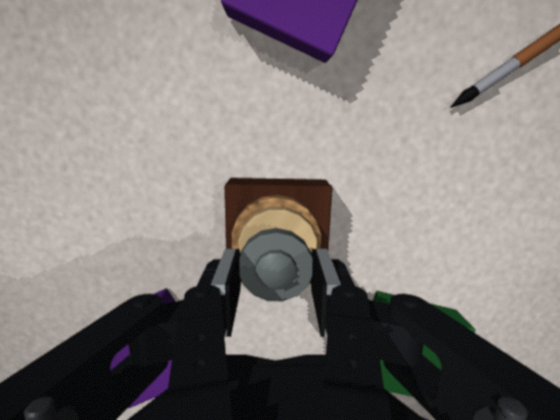

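Aligned above the stack. Lowering.

Call:
servo_tool(motion=[[[0.6,0.9,7,0,0,0],[0,0,5,0,0,0],[0,0,2.8,0,0,0],[0,0,0,0,0,0],[0,0,0,0,0,0]]])

```text
time: 25.0
ee_pos: [0.5046, -0.2348, 0.0634]
tcp_rot: [-180.0, -0.0, 59.8]
wrist_force: [0.3, 0.5, 0.8]
opening: 0.0343
```

Call:
servo_tool(motion=[[[0,0,1,0,0,0],[0,0,0,0,0,0],[0,0,0,0,0,0]]])

```text
time: 25.3
ee_pos: [0.5048, -0.2349, 0.0626]
tcp_rot: [180.0, -0.0, 59.8]
wrist_force: [0.1, 1.0, -0.8]
opening: 0.0339
```

Call:
servo_tool(motion=[[[0,0,1,0,0,0],[0,0,0,0,0,0],[0,0,0,0,0,0]]])

```text
time: 25.6
ee_pos: [0.5048, -0.2349, 0.0617]
tcp_rot: [180.0, -0.0, 59.8]
wrist_force: [-0.7, 1.2, 1.2]
opening: 0.0338
```

Call:
servo_tool(motion=[[[0,0,0.5,0,0,0],[0,0,0,0,0,0],[0,0,0,0,0,0]]])

```text
time: 25.9
ee_pos: [0.5049, -0.2349, 0.0617]
tcp_rot: [180.0, -0.0, 59.8]
wrist_force: [-2.1, -0.1, 5.8]
opening: 0.034
```

Call:
servo_tool(motion=[[[0,0,0,0,0,0],[0,0,0,0,0,0],[0,0,0,0,0,0],[0,0,-10,0,0,0],[0,0,-20,0,0,0]]], gripper=48)

```text
time: 26.4
ee_pos: [0.5039, -0.2345, 0.0903]
tcp_rot: [-179.8, -0.0, 59.8]
wrist_force: [-0.2, 0.3, -0.3]
opening: 0.0487
```

Call:
servo_tool(motion=[[[0,0,-20,0,0,0],[0,0,0,0,0,0],[0,0,0,0,0,0],[0,0,0,0,0,0]]], gripper=84)

```text
time: 26.8
ee_pos: [0.5044, -0.2347, 0.1103]
tcp_rot: [-179.9, -0.0, 59.8]
wrist_force: [-0.8, 0.8, 0.7]
opening: 0.084
```

```bash
python3 - <<'E'
from h import *
c=shot("wrist","w21")
p,i=plinthfit(c);print("plinth",p,i)
b=(.5043,-.2342)
ov(c,[],"w21o",[sq(p[0],p[1],.062,p[2],0,.024),cyl(p[0],p[1],.052,.024,.032),cyl(p[0],p[1],.044,.032,.04),cyl(p[0],p[1],.036,.04,.048)])
i=cv2.imread('pics/w21o.png')[130:330,180:380];cv2.imwrite('pics/w21z.png',cv2.resize(i,(600,600),interpolation=2))
plan(p[0],p[1],.06,59.3,step=30)
E
```

```text
plinth [  0.50435914  -0.23391119 -30.18433309] 0.6326968973747017
from [ 0.5043 -0.2347  0.1101] [-1.7992e+02 -2.0000e-02  5.9770e+01] n 2
[[[0.3, -0.1, 25.1, -0.0007, -0.0002, 0.0041], [0.3, -0.1, 25.1, -0.0007, -0.0002, 0.0041]]]
```

View pics/w21z.png

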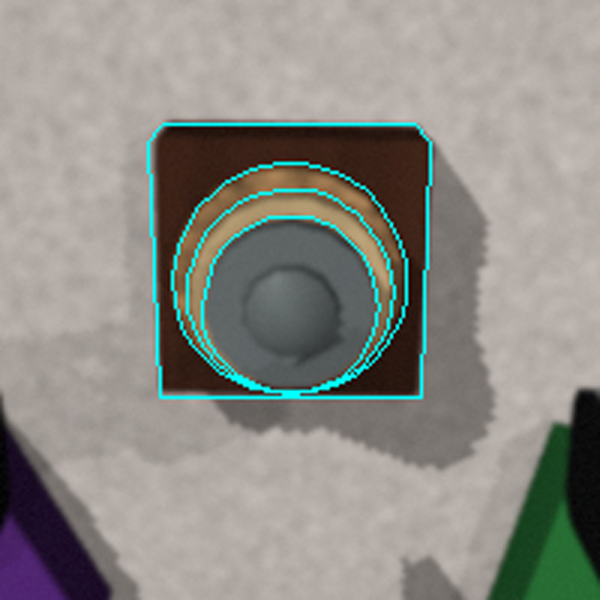

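The stack is complete. All three disc edges follow the concentric model outlines drawn from the plinth centre, within about 1 mm. Now I'll descend around the plinth with the gripper open.

Call:
servo_tool(motion=[[[0.2,0.2,25,0,0,0],[0.2,0.2,25,0,0,0],[0,0,20,0,0,0],[0,0,0,0,0,0],[0,0,0,0,0,0]]])

```text
time: 27.35
ee_pos: [0.5049, -0.2345, 0.0409]
tcp_rot: [-179.9, -0.0, 59.8]
wrist_force: [-0.6, 0.6, 1.2]
opening: 0.0843
```

Call:
servo_tool(motion=[[[0,0,0,0,0,0],[0,0,0,0,0,0]]])

```text
time: 27.55
ee_pos: [0.5059, -0.235, 0.0423]
tcp_rot: [179.9, -0.0, 59.8]
wrist_force: [-0.2, 0.3, 0.1]
opening: 0.0841
```

```bash
python3 - <<'E'
from h import *
plan(.5052,-.2345,.021,59.6,step=30)
c=shot("wrist","w22");s=shot("side","s22")
i=cv2.imread('pics/s22.png')[200:340,190:370];cv2.imwrite('pics/s22z.png',cv2.resize(i,(720,560),interpolation=2))
E
```

```text
from [ 0.5059 -0.235   0.0423] [ 1.7989e+02 -4.0000e-02  5.9770e+01] n 1
[[[0.0, -0.9, 21.3, 0.0019, -0.0006, 0.003]]]
```

View pics/w22.png

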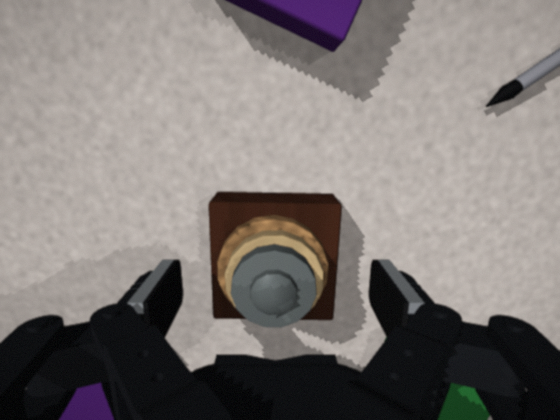

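View pics/s22z.png

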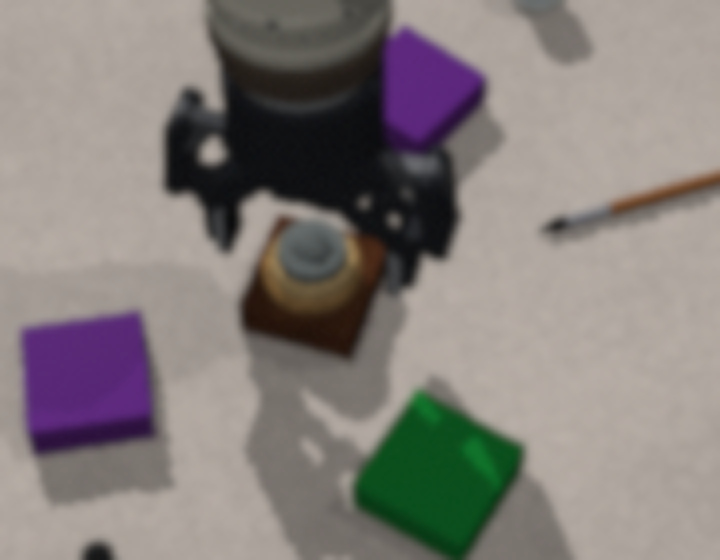

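The fingers straddle the plinth (213–334 px, pads at 181 and 371), with the body well clear above the dome. Going down and pre-closing in steps.

Call:
servo_tool(motion=[[[0,-0.8,11,0,0,0],[0,0,8,0,0,0],[0,0,2,0,0,0],[0,0,0,0,0,0],[0,0,0,0,0,0]]])

```text
time: 28.15
ee_pos: [0.5046, -0.2343, 0.02]
tcp_rot: [-180.0, -0.0, 59.8]
wrist_force: [0.4, -0.4, 0.4]
opening: 0.0841
```

Call:
servo_tool(motion=[[[0,0,0,0,0,0],[0,0,0,0,0,0],[0,0,0,0,0,0],[0,0,0,0,0,0]]], gripper=67, newtons=20)

```text
time: 28.55
ee_pos: [0.5047, -0.2343, 0.0202]
tcp_rot: [180.0, -0.0, 59.8]
wrist_force: [-0.7, -0.5, -0.4]
opening: 0.0671
```

```bash
python3 - <<'E'
from h import *
o=bot.get_obs();print(o["ee_pos"],o["opening"],o["wrist_force"],o["tcp_rot"])
c=shot("wrist","w23")
E
```

```text
[ 0.50467868 -0.23431243  0.02018684] 0.0670795738081327 [-0.7202893  -0.51401791 -0.43195187] [ 1.79985429e+02 -3.10910544e-02  5.97698915e+01]
```

View pics/w23.png

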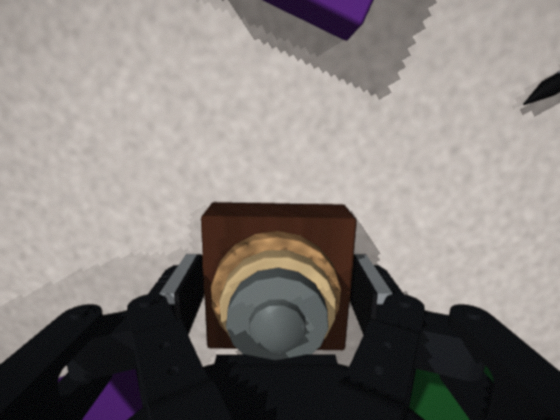

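Equal small gaps on both sides. Closing the last bit slowly.

Call:
servo_tool(motion=[[[0,0,0,0,0,0],[0,0,0,0,0,0]]], gripper=65)

```text
time: 28.8
ee_pos: [0.5046, -0.2343, 0.0201]
tcp_rot: [180.0, -0.0, 59.8]
wrist_force: [-0.3, 1.1, 1.1]
opening: 0.0646
```

Call:
servo_tool(motion=[[[0,0,0,0,0,0],[0,0,0,0,0,0]]], gripper=63.5)

```text
time: 29.0
ee_pos: [0.5047, -0.2344, 0.0201]
tcp_rot: [180.0, -0.0, 59.8]
wrist_force: [0.2, -0.5, 0.4]
opening: 0.0632
```

Call:
servo_tool(motion=[[[0,0,0,0,0,0],[0,0,0,0,0,0]]], gripper=62)

```text
time: 29.2
ee_pos: [0.5048, -0.2343, 0.0202]
tcp_rot: [180.0, -0.0, 59.8]
wrist_force: [1.3, -0.8, 1.1]
opening: 0.0618
```

Call:
servo_tool(motion=[[[0,0,0,0,0,0],[0,0,0,0,0,0],[0,0,0,0,0,0]]], gripper=55)

```text
time: 29.5
ee_pos: [0.5048, -0.2344, 0.0204]
tcp_rot: [180.0, -0.0, 59.8]
wrist_force: [-0.7, -0.2, 5.2]
opening: 0.0617
```

Call:
servo_tool(motion=[[[0,0,0,0,0,0],[0,0,0,0,0,0],[0,0,0,0,0,0]]], newtons=45)

```text
time: 29.8
ee_pos: [0.5048, -0.2344, 0.0205]
tcp_rot: [180.0, -0.0, 59.8]
wrist_force: [-0.9, 0.0, 6.0]
opening: 0.0612
```

```bash
python3 - <<'E'
from h import *
o=bot.get_obs();print(o["ee_pos"],o["opening"],o["wrist_force"],o["torque"],o["tcp_rot"])
c=shot("wrist","w24")
E
```

```text
[ 0.5048066  -0.23436965  0.02054582] 0.06123126667221857 [-0.88133048  0.04118491  5.97008905] [-0.00714518  0.04701652 -0.02530853] [ 1.79960616e+02 -3.02565882e-02  5.97727999e+01]
```

View pics/w24.png

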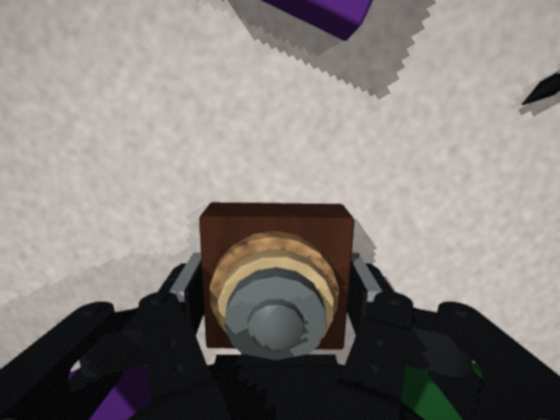

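Firmly held at 61.2 mm, stack undisturbed. Lifting gently.

Call:
servo_tool(motion=[[[0,0,-1,0,0,0],[0,0,-2,0,0,0],[0,0,-3,0,0,0],[0,0,-4,0,0,0],[0,0,-5,0,0,0]]])

```text
time: 30.35
ee_pos: [0.5044, -0.2342, 0.0352]
tcp_rot: [-180.0, -0.0, 59.8]
wrist_force: [-0.2, -0.1, -2.1]
opening: 0.0609
```

```bash
python3 - <<'E'
from h import *
o=bot.get_obs();print(o["ee_pos"],o["opening"],o["wrist_force"],o["tcp_rot"])
c=shot("wrist","w25");s=shot("side","s25")
i=cv2.imread('pics/s25.png')[200:340,190:370];cv2.imwrite('pics/s25z.png',cv2.resize(i,(720,560),interpolation=2))
E
```

```text
[ 0.50444795 -0.23421184  0.03519001] 0.060931221594642 [-0.19754463 -0.09450746 -2.08583919] [-1.79973557e+02 -2.30443165e-02  5.97740496e+01]
```

View pics/s25z.png

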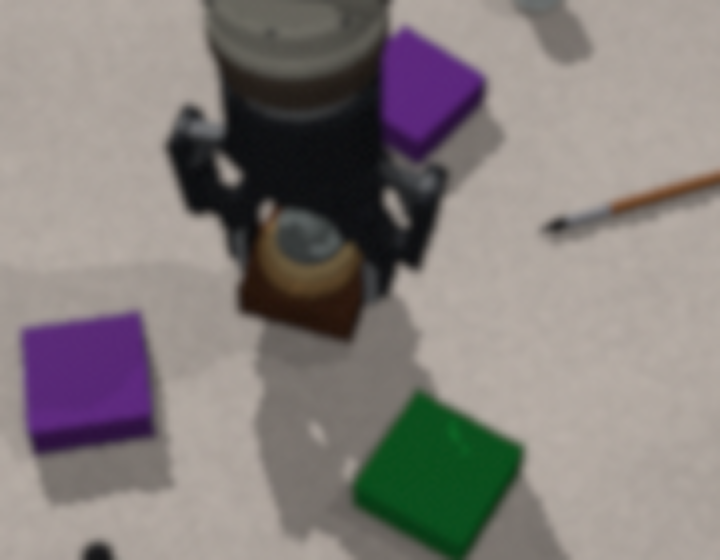

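The plinth is off the table and level, stack intact. Continuing up.

Call:
servo_tool(motion=[[[0,0,-4,0,0,0],[0,0,-6,0,0,0],[0,0,-8,0,0,0],[0,0,-8,0,0,0],[0,0,-8,0,0,0]]])

```text
time: 30.95
ee_pos: [0.5047, -0.2344, 0.07]
tcp_rot: [180.0, -0.0, 59.8]
wrist_force: [0.3, 0.5, -1.6]
opening: 0.0614
```

Call:
servo_tool(motion=[[[0,0,-8,0,0,0],[0,0,-8,0,0,0],[0,0,-8,0,0,0],[0,0,-8,0,0,0],[0,0,-8,0,0,0]]])

```text
time: 31.45
ee_pos: [0.5045, -0.2343, 0.1097]
tcp_rot: [-180.0, -0.0, 59.8]
wrist_force: [0.2, -0.7, -1.7]
opening: 0.0609
```

Call:
servo_tool(motion=[[[0,0,-8,0,0,0],[0,0,-8,0,0,0],[0,0,-8,0,0,0],[0,0,-8,0,0,0],[0,0,-8,0,0,0]]])

```text
time: 31.95
ee_pos: [0.5046, -0.2343, 0.1497]
tcp_rot: [180.0, -0.0, 59.8]
wrist_force: [-0.0, -0.4, -0.9]
opening: 0.0607
```

Call:
servo_tool(motion=[[[0,0,-8,0,0,0],[0,0,-6,0,0,0],[0,0,-4,0,0,0],[0,0,-2,0,0,0],[0,0,-1,0,0,0]]])

```text
time: 32.45
ee_pos: [0.5045, -0.2343, 0.17]
tcp_rot: [-180.0, -0.0, 59.8]
wrist_force: [-0.3, 0.5, -1.3]
opening: 0.0608
```

Call:
servo_tool(motion=[[[0,0,0,0,0,0],[0,0,0,0,0,0],[0,0,0,0,0,0],[0,0,0,0,0,0],[0,0,0,0,0,0]]])

```text
time: 32.95
ee_pos: [0.5045, -0.2343, 0.1699]
tcp_rot: [-180.0, -0.0, 59.8]
wrist_force: [-0.0, -0.4, -1.2]
opening: 0.0609
```

```bash
python3 - <<'E'
from h import *
o=bot.get_obs();print(o["time"],o["ee_pos"],o["opening"],o["wrist_force"],o["tcp_rot"],o["qd"].round(2))
c=shot("wrist","w26");s=shot("side","s26");t=shot("top","t26")
i=cv2.imread('pics/s26.png');j=cv2.imread('pics/w26.png')
cv2.imwrite('pics/f26.png',np.hstack([cv2.resize(i[150:350,170:370],(400,400),interpolation=2),j[100:380,140:420][:,:,:].copy() if 0 else cv2.resize(j[130:410,140:420],(400,400),interpolation=2)]))
E
```

```text
32.95 [ 0.50452281 -0.23430169  0.16994659] 0.06092732588057565 [-0.01447503 -0.44072461 -1.20498944] [-1.79989611e+02 -2.84896570e-02  5.97710465e+01] [-0.   -0.08  0.04  0.09  0.1  -0.04]
```

View pics/f26.png

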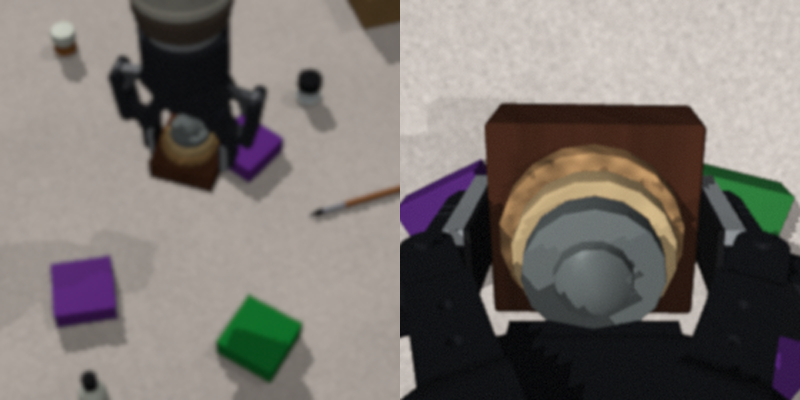

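View pics/t26.png

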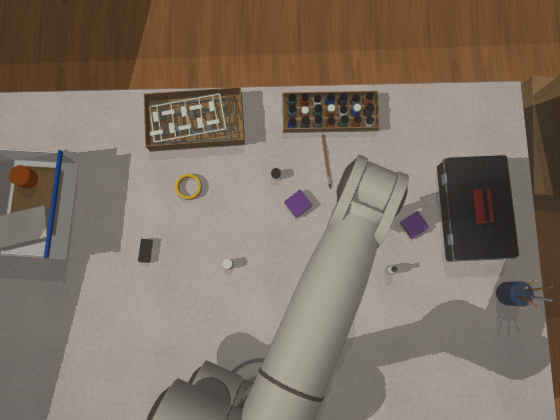

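The stack is intact in the grip. The plinth's upper edge is at row 203 in the wrist picture, the same as before the lift, so it has not tilted. The bystanders visible in the top view are where they were. Handing in.

```bash
python3 - <<'E'
from workcell import bot
print(bot.job_done()); o=bot.get_obs();print(o["time"],o["ee_pos"],o["tcp_rot"],o["opening"])
E
```

```text
the job is handed in; nothing more can be done
None
the job is handed in; nothing more can be done
```

I stacked the cork, plywood and dome discs in that order on the brown plinth. Each was set down until contact at about 6 N before release. I then gripped the plinth by its sides and lifted it straight up about 15 cm. The job was handed in at about 33 s with the arm still holding it.

- **Lift and level:** the last reading was steady, with the TCP at z = 0.170, so the underside is at about 0.15 m. Tool tilt was below 0.05° and the opening 61 mm. The plinth sits at the same pixels in the wrist picture as before the lift, so it has not tilted in the grip.
- **Stack:** after stacking, the disc edges followed the concentric outlines within about 1 mm. The cork disc measured about 1.3 mm off along the jaw axis, because the camera puts the jaw centre about 1 mm off the nominal TCP. I compensated for that on the other two discs.
- **Disagreement:** the top and side cameras put things 1–5 mm from the wrist camera's position. I used the wrist camera because its two views from different yaws agreed within 0.2 mm.
- **Bench:** in the final pictures the bystanders stand where they were. The green look-alike is hidden by the arm in the top view but shows in place in the side view.

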